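Tamp the bedding chunks level

ROBOT

A 6-joint arm with a two-finger parallel gripper is mounted at the origin on a cart in front of the work surface, level with it; the furniture and walls round the work are solid. World frame = base frame: x ahead of the robot, y to its left, z up, the work surface at z = 0. Lengths are in m, angles in rad, forces in N, time in s.
With the tool pointing down it reaches from about 0.35 to 0.85 m from the base axis. Payload 8.1 kg.
Tool frame: the origin (TCP) lies on the centre line of the jaws, within the pads' length; the fingertips stand 17 mm ahead of it and the grasp point (between the pads) lies 2 mm behind it; y points along the fingers, x is the direction in which the jaws open and shut, and the axes are right-handed (so a half turn about y gives the same grasp; the last joint's range is limited). The gripper opens to 93 mm and grips with 3 to 60 N. Pads are 15 mm wide; open, the fingers measure 128 mm over their backs; the gripper's body (75 mm by 188 mm) begins 65 mm behind the grasp point.
Start: joints at [1.223, 0.13, 1.488, -0, 1.523, -0.085], TCP at [0.156, 0.579, 0.236] pointing down, gripper open.
Joint ranges: [-2.96, 2.96], [-0.89, 2.26], [0.02, 2.5], [-1.34, 4.48], [0, 2.73], [-2.66, 2.66]. Speed limits (rad/s): [2.39, 2.39, 2.79, 3.14, 3.14, 3.14].

INTERFACE

Orientations are given as a rotation vector (axis times angle).
In Python, from rig import sensors, eyes, finish_job gives the robot as it stands. The module is installed in compiled form; this text tells all that it offers.
- The arm moves only by the tool send_rows, never from a script. Its argument "commands" is a list of rows, each an object with "travel": the shift along the tool's x, y, z in units of 30 mm (1.0 is 30 mm), a list of three; "rotation": the turn, a rotation vector about the tool's x, y, z in units of 6 degrees (1.0 is 6 degrees), a list of three. A call has 1 to 20 rows; each row shifts and turns the pose as measured when the row begins, along the tool's axes as they then stand; what a row does not reach is not made up. A row lasts 1/8 s, in which the tool goes at most 62.5 mm and 10.7 degrees, less where a joint would pass 70% of its speed; a pose out of reach is approached as far as the arm can. A call is refused whole if a number of a shift passes 1 or a number of a turn 1, either way. A call with a gripper value outside its range is refused whole. "hand" is the closure, from 0 (fully open) to 1 (shut), set as the call begins (left out, the last holds). The fingers move at their own pace and stop on an object; "force" is the grip in N (left out, the last holds). Time passes only in rows, so rows that do not move let the fingers close. It gives the time, the measured TCP pose, the force and the opening at its end, in the units of the state.
- sensors.read_state(): the state, without advancing time (a new reading comes with each control period).
- eyes.get_image(name): name is "scene" or "top" or "wrist"; returns (picture, depth): 420x560x3 uint8, red, green, blue; 420x560 float32, m along the optical axis (not along the pixel's ray), 0 where there is no reading.
- eyes.camera_params(name): a dict with "intrinsics" (3x3 intrinsics, pixels), "world_from_camera" (4x4, takes a point from camera to world coordinates); the wrist camera has in their place "T_tool_cam" (4x4, takes a point from camera to tool coordinates, whose origin is the TCP and whose axes are the tool frame's). Camera axes: x right, y down, z forward; pixel columns grow to the right and rows downward; lengths in m; the calibration is good to about 2 mm. A picture is of the moment at which its call begins: read the wrist's pose just before it. camera_params takes no time and is no camera call.
- finish_job(): hands the job in, once; it reports no verdict.
The state is a dict: "time_s": time; "joint_pos": joint angles; "joint_velocities": joint speeds; "effort": joint torques, N m; "ee_pos": TCP position; "tool_rot": TCP orientation; "force": force on the tool from outside, world axes, zero at the start; "wrist_torque": the same for the moment, N m; "width": opening from 0.0 (shut) to 1.0 (fully open).
Only numpy, scipy, OpenCV 4.12 (cv2) and the standard library are available. Lean on these libraries where they do the work, as an engineer would, in place of code of your own. Each camera call takes 0.05 s, during which the arm holds its last target.

TASK

The ceramic bedding chunks in the blue two-cell bin must lie level before a casting is bedded on them: take the flat tamper from its grey rest and, with it upright, press the chunks down level, first in the near cell and then in the far one, leaning on each levelled row with a steady 12 N (give or take 3) for a second and never with more than 25 N. Then stand the tamper back upright in its rest and let go; touch the chunks only with the tamper and leave the parts around alone.

Things in the scene. Friction and masses are not known exactly. Their poses are not given: they have to be found in the camera images.
- bin: blue open steel box fixed to the granite, 92 (x) x 114 (y) mm, walls 4 mm, rim 40 mm above the granite, turned up to 0.35 rad. A 4 mm wall of the same height parts it into a near and a far cell, each 40 (x) x 106 (y) mm inside, 36 mm deep. Origin: centre of its underside; x points from the near cell to the far one, y along the rows of chunks, z up. It may stand left or right of the tamper's rest
- near_cell (a point): centre of the inner floor of the bin's near cell (on the robot's side), 4 mm above the granite; axes as the bin's
- far_cell (a point): centre of the inner floor of the bin's far cell, 44 mm from near_cell along the bin's x; axes as the bin's
- rest_in (a point): centre of the inner floor of the tamper's rest, 4 mm above the granite: a shallow grey plastic tray fixed to the granite, inside 44 (x) x 76 (y) mm, rim 10 mm above the granite; x, y along its sides, z up
- tamper_grip (a point): point on the tamper's axis in the middle of its black grip, 85 mm above the sole. The tamper (about 0.25 kg) starts upright in its rest: aluminium foot 28 (x) x 60 (y) x 12 mm, flat sole, steel stem, black rectangular grip 20 (x) x 34 (y) mm from 40 to 115 mm above the sole; z points up, y along the foot and the tray
- tamper_sole (a point): centre of the tamper's flat sole (underside of the foot), axes as tamper_grip
- near_left_mid (a point): centre, half-way up, of the terracotta-coloured chunk at the left (+y) end of the row in the near cell, standing on the floor; same lump as near_proud
- near_proud_mid (a point): centre, half-way up, of the terracotta-coloured chunk in the middle of the row in the near cell: it starts riding 13 to 16 mm high, wedged by its bevels on those of its two neighbours, which stand too close together. Pressed down with roughly 3 to 10 N it spreads them, then drops the last 8 mm with little resistance and stands on the floor between them; all three tops are then level, 28 mm above the cell floor
- near_right_mid (a point): centre, half-way up, of the terracotta-coloured chunk at the right (-y) end of the row in the near cell, standing on the floor; same lump as near_proud
- far_left_mid (a point): centre, half-way up, of the terracotta-coloured chunk at the left (+y) end of the row in the far cell, standing on the floor; same lump as near_proud
- far_proud_mid (a point): centre, half-way up, of the terracotta-coloured chunk in the middle of the row in the far cell, riding high like near_proud
- far_right_mid (a point): centre, half-way up, of the terracotta-coloured chunk at the right (-y) end of the row in the far cell, standing on the floor; same lump as near_proud
- flange: bystander: loose flat steel ring 32 mm across, 8 mm high; origin at the centre of its underside
- gauge_block_1: bystander: loose bright steel gauge block 35 x 9 x 20 mm; origin at the centre of its underside
- milled_block: bystander: loose aluminium block 50 x 16 x 40 mm with two bores; origin at the centre of its underside
- tamper: the tamper (see tamper_grip); origin at the centre of its sole, z up its grip
- near_left: the same chunk as near_left_mid; origin at the centre of its underside, 14 mm below that point
- near_proud: the same chunk as near_proud_mid; origin at the centre of its underside, 14 mm below that point. Every chunk is a loose rigid eight-sided glazed ceramic lump, 34 mm over the flats, 28 mm high, about 80 g, with bevels 10 mm high and 6 mm in at top and bottom; z is its upright axis
- near_right: the same chunk as near_right_mid; origin at the centre of its underside, 14 mm below that point
- far_left: the same chunk as far_left_mid; origin at the centre of its underside, 14 mm below that point
- far_proud: the same chunk as far_proud_mid; origin at the centre of its underside, 14 mm below that point
- far_right: the same chunk as far_right_mid; origin at the centre of its underside, 14 mm below that point
Not all that is in view belongs to the job. Leave any red look-alike of the far_left alone.

How it is judged:
By the outcome, as a careful person would: the job done as asked, in the order asked, and still so for the second after the job is handed in, with the robot touching nothing.
It also fails if it takes over 58 s, if anything falls off the work surface, if the arm or the gripper's body presses on something with over 40 N, if the wrist force passes 120 N, or if a joint passes its speed limit or range.

## Working session

There is one attempt and no reset: what is moved stays moved. The work goes in short steps, Python scripts to look and compute and a tool call to move; the robot and the scene stay as the last step left them, time stands still between calls to the robot, and variables do not carry over. Pictures are saved under pics/ and viewed, and the job is handed in when it is done.

Besides the shell and the picture viewer there is one more tool, called after "Request:" by a JSON object that holds its "method" and its "body". send_rows: Moves the arm, as the interface text tells. Its arguments: {"type":"object","properties":{"commands":{"type":"array"},"hand":{"type":"number"},"force":{"type":"number"}},"required":["commands"]}

```bash
mkdir -p pics; cat > h.py <<'E'
import numpy as np, cv2
from rig import sensors, eyes
def st():
    s=sensors.read_state(); return s
def snap(n,f):
    s=st(); p,d=eyes.get_image(n); cv2.imwrite('pics/'+f+'.png',cv2.cvtColor(p,cv2.COLOR_RGB2BGR)); np.savez('pics/'+f+'.npz',p=p,d=d,pos=s['ee_pos'],rot=s['tool_rot']); return p,d
E
python3 - <<'E'
from h import *
for k,v in st().items(): print(k,np.round(v,3))
for n in('scene','top','wrist'):
    snap(n,n+'0'); print(n,{k:np.round(v,3).tolist() for k,v in eyes.camera_params(n).items()})
E
```

```text
time_s 0.0
joint_pos [ 1.223  0.131  1.489 -0.     1.523 -0.085]
joint_velocities [-0.001  0.    -0.002 -0.001 -0.    -0.001]
effort [-2.0000e-03 -5.5984e+01 -4.9176e+01  7.7000e-02  3.5000e-02 -0.0000e+00]
ee_pos [0.156 0.579 0.235]
tool_rot [-1.323 -1.012  1.015]
force [-0.797 -0.108 -0.089]
wrist_torque [-0.068  0.018 -0.031]
width 1.002
scene {'intrinsics': [[455.452, 0.0, 283.618], [0.0, 455.452, 211.192], [0.0, 0.0, 1.0]], 'world_from_camera': [[-0.539, -0.36, 0.762, -0.188], [-0.842, 0.217, -0.493, 0.525], [0.012, -0.907, -0.42, 0.48], [0.0, 0.0, 0.0, 1.0]]}
top {'intrinsics': [[530.372, 0.0, 278.198], [0.0, 530.372, 212.079], [0.0, 0.0, 1.0]], 'world_from_camera': [[-0.011, -0.988, 0.151, 0.345], [-1.0, 0.013, 0.01, 0.081], [-0.012, -0.151, -0.988, 1.037], [0.0, 0.0, 0.0, 1.0]]}
wrist {'intrinsics': [[301.552, 0.0, 287.52], [0.0, 301.552, 203.173], [0.0, 0.0, 1.0]], 'T_tool_cam': [[1.0, -0.0, -0.001, -0.001], [0.001, -0.289, 0.957, -0.15], [-0.0, -0.957, -0.289, 0.081], [0.0, 0.0, 0.0, 1.0]]}
```

View pics/scene0.png

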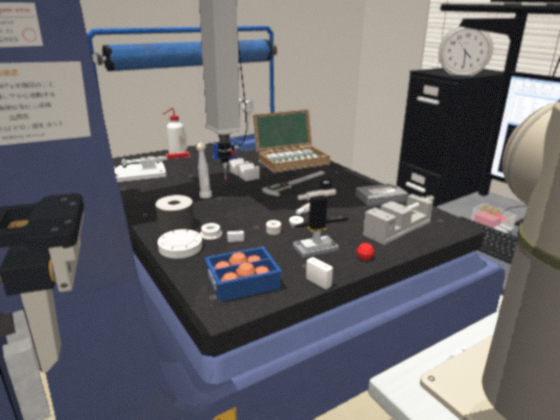

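View pics/top0.png

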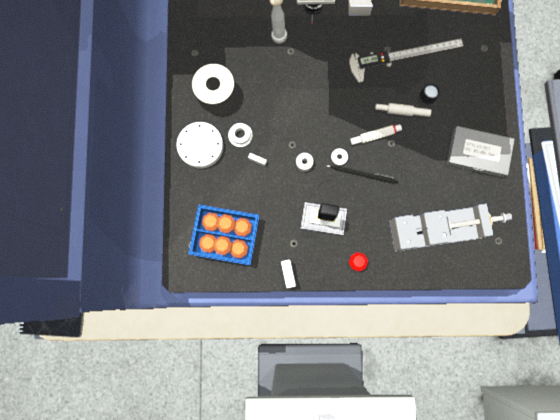

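View pics/wrist0.png

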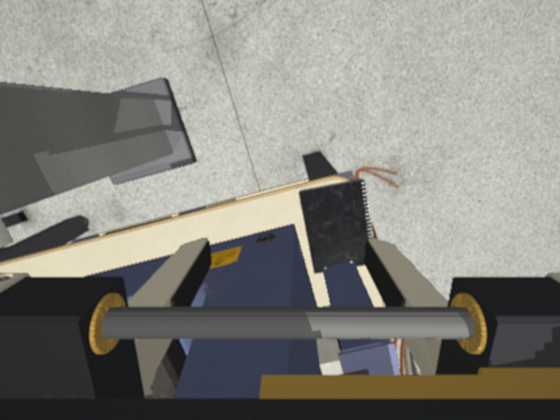

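The scene shows the bin at top-view (224,236) with six terracotta chunks. The tamper stands in its grey tray at (325,215). The red ball at (359,262) is the look-alike, outside the bin. Next I'll measure.

```bash
cat >> h.py <<'E'
def load(f): z=np.load('pics/'+f+'.npz'); return z['p'],z['d'],z['pos'],z['rot']
from scipy.spatial.transform import Rotation as R
def cam(n,pos=None,rot=None):
    c=eyes.camera_params(n); K=np.array(c['intrinsics'])
    if n=='wrist':
        T=np.eye(4);T[:3,:3]=R.from_rotvec(rot).as_matrix();T[:3,3]=pos; return K,T@np.array(c['T_tool_cam'])
    return K,np.array(c['world_from_camera'])
def ray(K,T,uv,z):
    uv=np.atleast_2d(uv).astype(float); d=(np.c_[uv,np.ones(len(uv))]@np.linalg.inv(K).T)@T[:3,:3].T
    o=T[:3,3]; return o+d*((z-o[2])/d[:,2])[:,None]
def cloud(K,T,d):
    v,u=np.mgrid[:420,:560]; P=np.stack([u,v,np.ones_like(u)],-1)@np.linalg.inv(K).T*d[...,None]; return P@T[:3,:3].T+T[:3,3]
E
python3 - <<'E'
from h import *
p,d,_,_=load('top0'); K,T=cam('top'); C=cloud(K,T,d)
for uv in[(224,207),(330,250),(120,150),(90,100),(165,150),(100,290),(325,212),(330,228),(290,270),(359,262),(450,225),(200,145),(280,20),(213,70),(165,270)]:
    print(uv,np.round(C[uv[1],uv[0]],3))
cv2.imwrite('pics/top_crop.png',cv2.cvtColor(cv2.resize(p[190:300,180:380],None,fx=4,fy=4,interpolation=cv2.INTER_CUBIC),cv2.COLOR_RGB2BGR))
hsv=cv2.cvtColor(p,cv2.COLOR_RGB2HSV)
m=cv2.inRange(hsv,(100,120,60),(125,255,255)); m[:,:180]=0;m[:195]=0;m[275:]=0;m[:,270:]=0
pts=np.argwhere(m)[:,::-1]; 
r=ray(K,T,pts,.04)[:,:2]; rr=cv2.minAreaRect((r*1000).astype(np.float32)); print('bin',rr)
m=cv2.inRange(hsv,(2,120,110),(20,255,255)); m[:,:180]=0;m[:,270:]=0;m[:195]=0;m[275:]=0
n,l,s,c=cv2.connectedComponentsWithStats(m)
for i in range(1,n):
  if s[i,4]>30: 
    a=l==i; print(c[i],s[i,4],np.round(np.median(C[a],0),3), np.round(np.percentile(C[a][:,2],90),3))
E
```

```text
(224, 207) [0.515 0.198 0.004]
(330, 250) [ 0.427 -0.009 -0.002]
(120, 150) [0.631 0.405 0.014]
(90, 100) [0.682 0.416 0.156]
(165, 150) [ 0.634  0.319 -0.001]
(100, 290) [0.354 0.408 0.09 ]
(325, 212) [0.485 0.008 0.118]
(330, 228) [ 0.47  -0.01   0.005]
(290, 270) [0.388 0.07  0.041]
(359, 262) [ 0.402 -0.061  0.029]
(450, 225) [ 0.467 -0.229  0.055]
(200, 145) [0.637 0.244 0.022]
(280, 20) [0.864 0.083 0.086]
(213, 70) [0.777 0.215 0.059]
(165, 270) [0.392 0.313 0.001]
bin ((456.4205627441406, 194.36093139648438), (120.0754623413086, 98.17750549316406), 79.19078826904297)
[226.31054131 223.87464387] 702 [0.477 0.19  0.032] 0.045
[223.05413105 245.42307692] 702 [0.435 0.195 0.032] 0.047
```

View pics/top_crop.png

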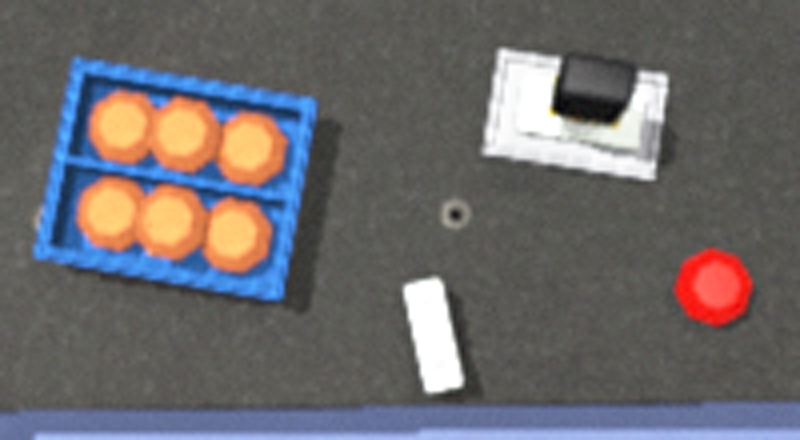

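```bash
python3 - <<'E'
from h import *
s=st(); M=R.from_rotvec(s['tool_rot']).as_matrix(); print(np.round(M,3))
p,d,_,_=load('top0'); K,T=cam('top'); C=cloud(K,T,d)
# heights map for left furniture
for y in np.arange(.24,.62,.04):
    print(round(y,2),[ (lambda a: round(float(np.nanmax(a)),3) if a.size else None)(C[(abs(C[...,1]-y)<.02)&(abs(C[...,0]-x)<.03)&(d>0)][:,2]) for x in (.3,.36,.42,.48,.54,.6)])
hsv=cv2.cvtColor(p,cv2.COLOR_RGB2HSV)
# tray: bright low-sat
g=p.min(-1); m=((g>120)*255).astype(np.uint8); m[:,:295]=0;m[:,355:]=0;m[:200]=0;m[240:]=0
r=ray(K,T,np.argwhere(m)[:,::-1],.01)[:,:2]; print(cv2.minAreaRect((r*1000).astype(np.float32)))
m=(p.max(-1)<60)&(C[...,2]>.1)&(C[...,1]<.1)&(C[...,1]>-.1)&(C[...,0]<.55)
print(m.sum(),np.median(C[m],0)); 
r=ray(K,T,np.argwhere(m)[:,::-1],.119)[:,:2]; print(cv2.minAreaRect((r*1000).astype(np.float32)))
E
```

```text
[[ 0.26  -0.001 -0.966]
 [ 0.966 -0.001  0.26 ]
 [-0.001 -1.     0.   ]]
0.24 [-0.089, 0.005, 0.044, 0.043, 0.042, 0.028]
0.28 [-0.09, 0.005, 0.039, 0.007, 0.005, 0.025]
0.32 [-0.089, 0.004, 0.006, 0.006, 0.003, 0.006]
0.36 [-0.067, -0.063, -0.064, -0.064, -0.065, -0.065]
0.4 [0.299, 0.298, 0.168, 0.167, 0.167, 0.167]
0.44 [0.39, 0.394, 0.385, 0.397, 0.404, 0.412]
0.48 [-0.269, 0.31, None, None, None, None]
0.52 [-0.27, 0.234, None, None, None, None]
0.56 [-0.257, None, None, None, None, None]
0.6 [-0.256, None, None, None, None, None]
((489.3059997558594, 2.9429397583007812), (85.3349838256836, 53.46638488769531), 80.22457122802734)
179 [0.34506202 0.08055433 1.0372949 ]
((539.8072509765625, 42.204376220703125), (624.3897094726562, 748.695068359375), 71.96788787841797)
```

```bash
python3 - <<'E'
from h import *
Cs=[]
for n in('scene','top'):
    p,d,_,_=load(n+'0'); K,T=cam(n); C=cloud(K,T,d)[d>0]; Cs.append(C)
for C,n in zip(Cs,('scene','top')):
  print(n); print('y\\x',[round(x,2) for x in np.arange(-.1,.7,.05)])
  for y in np.arange(-.2,.8,.05):
    print(round(y,2),[ (lambda a: round(float(np.max(a)),2) if a.size>3 else None)(C[(abs(C[:,1]-y)<.025)&(abs(C[:,0]-x)<.025)][:,2]) for x in np.arange(-.1,.7,.05)])
p,d,_,_=load('scene0');K,T=cam('scene');C=cloud(K,T,d)
for uv in[(10,60),(60,30),(120,100),(110,300),(85,20),(70,280),(150,330),(180,400),(40,225),(220,80),(530,160),(230,380)]: print(uv,np.round(C[uv[1],uv[0]],3))
E
```

```text
scene
y\x [np.float64(-0.1), np.float64(-0.05), np.float64(0.0), np.float64(0.05), np.float64(0.1), np.float64(0.15), np.float64(0.2), np.float64(0.25), np.float64(0.3), np.float64(0.35), np.float64(0.4), np.float64(0.45), np.float64(0.5), np.float64(0.55), np.float64(0.6), np.float64(0.65)]
-0.2 [None, None, None, None, None, None, None, None, -0.09, 0.0, 0.0, 0.06, 0.06, 0.0, 0.0, 0.0]
-0.15 [None, None, None, None, None, 0.0, None, None, -0.09, 0.0, 0.06, 0.06, 0.06, 0.01, 0.0, 0.0]
-0.1 [None, None, None, None, 0.0, 0.0, None, None, -0.09, 0.0, 0.0, 0.06, 0.06, 0.01, 0.01, 0.02]
-0.05 [None, None, None, None, 0.01, 0.0, None, None, -0.09, 0.0, 0.03, 0.01, 0.01, 0.0, 0.01, 0.02]
-0.0 [None, None, None, 0.37, 0.38, 0.0, None, -0.27, -0.09, 0.0, 0.0, 0.08, 0.12, 0.0, 0.01, 0.01]
0.05 [None, 0.16, 0.34, 0.39, 0.36, 0.0, None, -0.27, -0.09, 0.04, 0.04, 0.01, 0.02, 0.0, 0.02, 0.0]
0.1 [None, None, 0.24, 0.01, 0.01, 0.0, None, None, -0.09, 0.04, 0.04, 0.0, 0.0, 0.0, 0.02, 0.0]
0.15 [None, None, None, 0.0, 0.0, 0.0, None, None, -0.09, 0.0, 0.04, 0.04, 0.04, 0.0, 0.02, 0.02]
0.2 [None, No
[... 3327 characters left out ...]
]
0.65 [-0.92, -0.92, -0.91, -0.91, -0.92, -0.92, -0.92, -0.25, -0.26, None, None, None, None, None, None, None]
0.7 [-0.92, -0.92, -0.92, -0.91, -0.92, -0.92, -0.92, -0.26, -0.26, None, None, None, None, None, None, None]
0.75 [-0.92, -0.91, -0.92, -0.92, -0.92, -0.92, -0.92, None, None, None, None, None, None, None, None, None]
(10, 60) [0.312 0.501 0.428]
(60, 30) [0.312 0.454 0.452]
(120, 100) [1.919 0.033 0.069]
(110, 300) [0.317 0.452 0.141]
(85, 20) [1.918 0.127 0.398]
(70, 280) [0.103 0.506 0.309]
(150, 330) [0.317 0.41  0.076]
(180, 400) [ 0.323  0.378 -0.077]
(40, 225) [0.122 0.515 0.345]
(220, 80) [0.849 0.042 0.303]
(530, 160) [0.063 0.047 0.327]
(230, 380) [ 0.334  0.289 -0.092]
```

Request:
{"method": "send_rows", "body": {"commands": [{"travel": [-0.95,-0.2,-0.32],"rotation": [0,0,0]},{"travel": [-0.95,-0.2,-0.32],"rotation": [0,0,0]},{"travel": [-0.95,-0.2,-0.32],"rotation": [0,0,0]},{"travel": [-0.95,-0.2,-0.32],"rotation": [0,0,0]},{"travel": [-0.95,-0.2,-0.32],"rotation": [0,0,0]},{"travel": [-0.95,-0.2,-0.32],"rotation": [0,0,0]}], "hand": 0, "force": 40}}

```text
time_s: 0.9
ee_pos: [0.1662, 0.3935, 0.2687]
tool_rot: [-1.325, -1.01, 1.021]
force: [0.3, 1.0, 0.5]
width: 1.002
```

Request:
{"method": "send_rows", "body": {"commands": [{"travel": [-0.8,0,-0.9],"rotation": [0,0,0]},{"travel": [-0.8,0,-0.9],"rotation": [0,0,0]},{"travel": [-0.8,0,-0.9],"rotation": [0,0,0]},{"travel": [-0.8,0,-0.9],"rotation": [0,0,0]},{"travel": [-0.8,0,-0.9],"rotation": [0,0,0]},{"travel": [-0.8,0,-0.9],"rotation": [0,0,0]},{"travel": [-0.8,0,-0.9],"rotation": [0,0,0]},{"travel": [-0.8,0,-0.9],"rotation": [0,0,0]},{"travel": [-0.8,0,-0.9],"rotation": [0,0,0]},{"travel": [-0.5,0,-0.8],"rotation": [0,-0.8,0]},{"travel": [0,0,0],"rotation": [0,0,0]},{"travel": [0,0,0],"rotation": [0,0,0]}]}}

```text
time_s: 2.4
ee_pos: [0.3684, 0.0901, 0.2689]
tool_rot: [-1.291, -1.074, 1.083]
force: [-0.0, -1.3, 0.4]
width: 1.002
```

```bash
python3 - <<'E'
from h import *
s=st(); print(s['ee_pos'],np.round(R.from_rotvec(s['tool_rot']).as_matrix(),3),s['force'],s['time_s'],np.round(s['joint_velocities'],3))
p,d=snap('wrist','wrist1'); snap('top','top1'); snap('scene','scene1')
E
```

```text
[0.36837706 0.09011904 0.26892674] [[ 0.176 -0.003 -0.984]
 [ 0.984 -0.006  0.176]
 [-0.006 -1.     0.001]] [-1.23156774e-03 -1.25791653e+00  3.52380575e-01] 2.4 [-0.009  0.005 -0.002 -0.002 -0.002 -0.008]
```

View pics/wrist1.png

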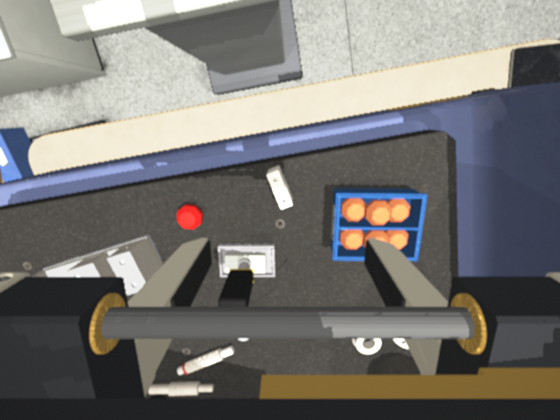

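```bash
cat > meas.py <<'E'
from h import *
def run(n,f,show=True):
    p,d,pos,rot=load(f); K,T=cam(n,pos,rot); C=cloud(K,T,d)
    hsv=cv2.cvtColor(p,cv2.COLOR_RGB2HSV)
    near=(abs(C[...,0]-.458)<.1)&(abs(C[...,1]-.195)<.1)&(d>0)
    blue=cv2.inRange(hsv,(100,120,50),(125,255,255))>0
    for nm,m in(('blue all',blue&near),('blue high',blue&near&(C[...,2]>.032))):
        r=ray(K,T,np.argwhere(m)[:,::-1],.04)[:,:2]*1000
        print(n,nm,m.sum(),[np.round(q,1) for q in cv2.minAreaRect(r.astype(np.float32))])
    for nm,lo,hi in(('orange',(2,110,90),(22,255,255)),):
        m=(cv2.inRange(hsv,lo,hi)>0)&near
        print(' orange z pct',np.round(np.percentile(C[m][:,2],[5,50,90,98]),4))
    tn=(abs(C[...,0]-.487)<.07)&(abs(C[...,1]-.003)<.07)&(d>0)
    m=tn&(C[...,2]>.0)&(C[...,2]<.03)&(p.min(-1)>110)
    if m.sum()>50:
        r=ray(K,T,np.argwhere(m)[:,::-1],.010)[:,:2]*1000
        print(' tray',m.sum(),[np.round(q,1) for q in cv2.minAreaRect(r.astype(np.float32))])
    m=tn&(C[...,2]>.112)&(C[...,2]<.13)
    if m.sum()>20:
        r=ray(K,T,np.argwhere(m)[:,::-1],.119)[:,:2]*1000
        print(' grip top',m.sum(),np.median(C[m][:,2]),np.round(r.mean(0),1),[np.round(q,1) for q in cv2.minAreaRect(r.astype(np.float32))])
    return p,C
E
python3 - <<'E'
from meas import *
run('top','top0');
p,C=run('wrist','wrist1');
cv2.imwrite('pics/w1c.png',cv2.cvtColor(cv2.resize(p[180:310,200:440],None,fx=3.3,fy=3.3,interpolation=cv2.INTER_CUBIC),cv2.COLOR_RGB2BGR))
p=cv2.imread('pics/scene1.png'); cv2.imwrite('pics/s1c.png',cv2.resize(p[180:310,190:440],None,fx=3.2,fy=3.2,interpolation=cv2.INTER_CUBIC))
E
```

```text
top blue all 1541 [array([456.4, 194.4]), array([120.1,  98.2]), np.float64(79.2)]
top blue high 897 [array([455.9, 194.1]), array([118.8,  96.8]), np.float64(79.4)]
 orange z pct [0.0228 0.032  0.0457 0.0482]
 tray 865 [array([472.4,  12. ]), array([97.9, 90.2]), np.float64(80.2)]
 grip top 216 0.11812873297837717 [488.    0.6] [array([487.9,   0.7]), array([33.6, 20.4]), np.float64(79.7)]
wrist blue all 2877 [array([452.7, 194.7]), array([121.2, 102.8]), np.float64(79.3)]
wrist blue high 1692 [array([455.7, 195. ]), array([118.9,  96.9]), np.float64(79.3)]
 orange z pct [0.0239 0.0326 0.0476 0.3624]
 tray 1665 [array([475.7,  15.6]), array([ 99.6, 134.9]), np.float64(11.5)]
 grip top 316 0.11844935532219467 [482.3   3.7] [array([481.4,   3.7]), array([34. , 14.6]), np.float64(80.1)]
```

View pics/w1c.png

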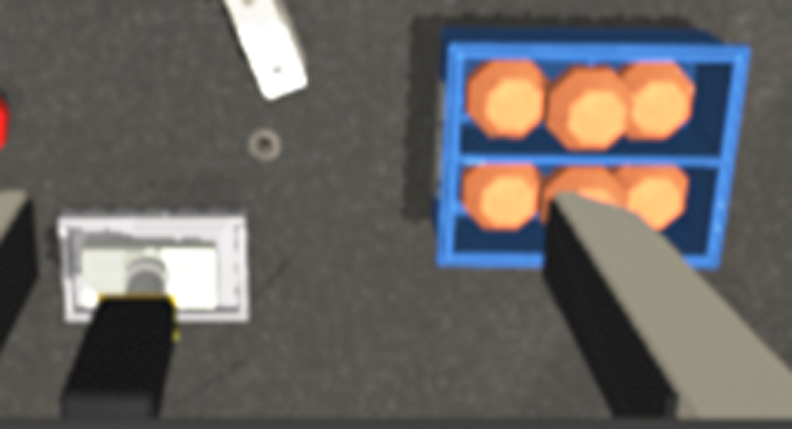

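View pics/s1c.png

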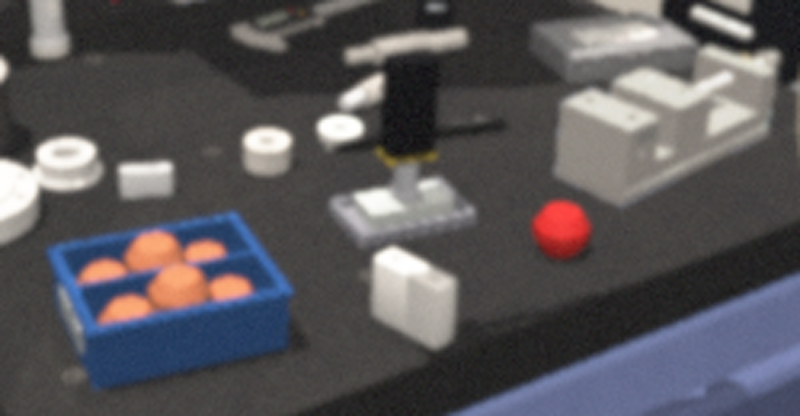

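```bash
python3 - <<'E'
from meas import *
c=np.array([455.9,194.6]);a=np.radians(-10.65);ex=np.array([np.cos(a),np.sin(a)]);ey=np.array([-ex[1],ex[0]])
def show(n,f,pts,sc,off):
    _,_,pos,rot=load(f);K,T=cam(n,pos,rot)
    for nm,u,v,z in pts:
        q=ray(K,T,[(u/sc+off[0],v/sc+off[1])],z)[0][:2]*1000
        print(n,nm,np.round(q,1),'bin',np.round([(q-c)@ex,(q-c)@ey],1))
show('top','top0',[('nl',112,212,.032),('np',172,222,.046),('nr',238,235,.032),('fl',123,125,.032),('fp',183,133,.046),('fr',252,147,.032),('trayTL',500,50,.01),('trayBL',486,155,.01),('trayBR',655,180,.01),('trayTR',667,72,.01)],4,(180,190))
show('wrist','wrist1',[('nl',660,102,.032),('np',593,115,.046),('nr',506,97,.032),('fl',652,195,.032),('fr',500,197,.032),('trayTL',58,215,.01),('trayTR',247,215,.01),('trayBR',250,322,.01),('trayBL',65,322,.01),('footTL',80,247,.016),('footTR',215,240,.016)],3.3,(200,180))
E
```

```text
top nl [440.9 225.3] bin [-20.4  27.4]
top np [434.5 195.1] bin [-21.1  -3.5]
top nr [429.2 165.3] bin [-20.8 -33.7]
top fl [482.6 220.4] bin [21.5 30.3]
top fp [476.6 190.1] bin [21.1 -0.7]
top fr [471.2 158.6] bin [ 21.7 -32.6]
top trayTL [520.4  38.4] bin [  92.3 -141.6]
top trayBL [468.6  46.2] bin [  39.9 -143.5]
top trayBR [455.3 -35.7] bin [  42.  -226.4]
top trayTR [508.4 -43.1] bin [  95.5 -224. ]
wrist nl [440.  228.8] bin [-21.9  30.6]
wrist np [435.4 197.9] bin [-20.8  -0.5]
wrist nr [427.  167.3] bin [-23.4 -32.2]
wrist fl [480.6 222.6] bin [19.1 32. ]
wrist fr [470.5 159.7] bin [ 20.8 -31.6]
wrist trayTL [455.2 -33. ] bin [  41.4 -223.8]
wrist trayTR [469.9  50.5] bin [  40.4 -139. ]
wrist trayBR [523.2  41.7] bin [  94.4 -137.8]
wrist trayBL [508.4 -42.8] bin [  95.4 -223.7]
wrist footTL [469.6 -25. ] bin [  54.  -213.3]
wrist footTR [476.7  35. ] bin [  49.9 -153. ]
```

Request:
{"method": "send_rows", "body": {"commands": [{"travel": [-0.44,0,-0.9],"rotation": [0,0,0]},{"travel": [-0.44,0,-0.9],"rotation": [0,0,0]},{"travel": [-0.44,0,-0.9],"rotation": [0,0,0]},{"travel": [-0.44,0.3,-0.9],"rotation": [0,0,-0.06]},{"travel": [-0.44,0.3,-0.84],"rotation": [0,0,0]},{"travel": [0,0.4,0],"rotation": [0,0,0]},{"travel": [0,0,0],"rotation": [0,0,0]},{"travel": [0,0,0],"rotation": [0,0,0]}]}}

```text
time_s: 3.55
ee_pos: [0.4899, 0.007, 0.2397]
tool_rot: [-1.283, -1.088, 1.083]
force: [-0.3, 0.2, 0.9]
width: 1.0
```

```bash
cat >> h.py <<'E'
def to(x,y,z=None,yaw=None):
    s=st(); M=R.from_rotvec(s['tool_rot']).as_matrix(); g=np.array([x,y,s['ee_pos'][2] if z is None else z])-s['ee_pos']
    print('t',s['time_s'],'pos',np.round(s['ee_pos']*1000,1),'F',np.round(s['force'],2),'w',round(float(s['width'])*93,1)); print('yaw',round(np.degrees(np.arctan2(M[1,0],M[0,0])),2),'tilt x.z,z.z',np.round([M[2,0],M[2,2]],4))
    print('travel units',np.round(M.T@g/.03,2))
    yaw=yaw if yaw is not None else np.degrees(np.arctan2(M[1,0],M[0,0]))
    a=np.radians(yaw); Mt=np.array([[np.cos(a),0,-np.sin(a)],[np.sin(a),0,np.cos(a)],[0,-1,0]])
    print('rot units',np.round(np.degrees(R.from_matrix(M.T@Mt).as_rotvec())/6,3))
E
python3 - <<'E'
from h import *
to(.4878,.0015,.087,79.6)
snap('wrist','wrist2'); snap('top','top2')
E
```

```text
t 3.55 pos [489.9   7.  239.7] F [-0.31  0.21  0.86] w 93.0
yaw 80.48 tilt x.z,z.z [ 0.0026 -0.0013]
travel units [-0.21  5.09  0.04]
rot units [0.012 0.146 0.025]
```

View pics/wrist2.png

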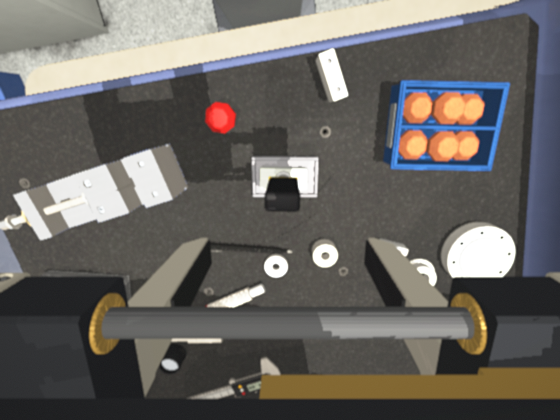

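View pics/top2.png

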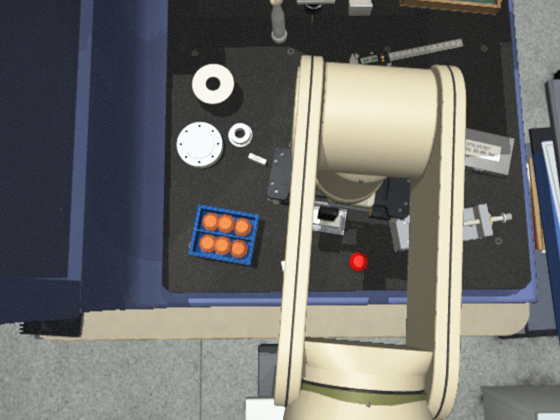

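```bash
python3 - <<'E'
from meas import *
run('wrist','wrist2');
p,d,pos,rot=load('wrist2');K,T=cam('wrist',pos,rot);C=cloud(K,T,d)
m=(C[...,2]>.11)&(C[...,2]<.13)&(abs(C[...,0]-.487)<.04)&(abs(C[...,1])<.04)
v,u=np.where(m); print(u.min(),u.max(),v.min(),v.max())
E
```

```text
wrist blue all 4937 [array([455.3, 190.7]), array([128. ,  97.1]), np.float64(79.4)]
wrist blue high 2925 [array([456.3, 194.5]), array([119.3,  96.4]), np.float64(79.4)]
 orange z pct [0.0242 0.0327 0.0464 0.0479]
 tray 2067 [array([471.2,  12.9]), array([98.4, 89.9]), np.float64(80.4)]
 grip top 734 0.11908703992018604 [487.7   1.5] [array([487.3,   1.3]), array([32.9, 20.4]), np.float64(80.4)]
264 299 190 211
```

Request:
{"method": "send_rows", "body": {"commands": [{"travel": [-0.21,0.3,0.06],"rotation": [0,0.06,0.02]},{"travel": [0,0.85,0],"rotation": [0,0,0]},{"travel": [0,0.85,0],"rotation": [0,0,0]},{"travel": [0,0.85,0],"rotation": [0,0,0]},{"travel": [0,0.85,0],"rotation": [0,0,0]},{"travel": [0,0.85,0],"rotation": [0,0,0]},{"travel": [0,0.45,0],"rotation": [0,0,0]},{"travel": [0,0,0],"rotation": [0,0,0]}]}}

```text
time_s: 4.65
ee_pos: [0.4864, -0.0004, 0.0856]
tool_rot: [-1.291, -1.084, 1.078]
force: [0.1, -0.2, 0.5]
width: 0.997
```

```bash
python3 - <<'E'
from h import *
to(.4876,.0014,.087,80.2)
E
```

```text
t 4.65 pos [ 4.864e+02 -4.000e-01  8.560e+01] F [ 0.12 -0.15  0.46] w 92.7
yaw 80.05 tilt x.z,z.z [-0.0005 -0.0059]
travel units [ 0.07 -0.05 -0.03]
rot units [ 0.056 -0.024 -0.005]
```

Request:
{"method": "send_rows", "body": {"commands": [{"travel": [0.07,-0.05,-0.04],"rotation": [0.05,0,0]},{"travel": [0,0,0],"rotation": [0,0,0]}]}}

```text
time_s: 4.9
ee_pos: [0.4893, 0.0014, 0.0892]
tool_rot: [-1.289, -1.082, 1.079]
force: [-0.2, -0.3, 0.5]
width: 0.999
```

```bash
python3 - <<'E'
from h import *
to(.4876,.0014,.087,80.2)
E
```

```text
t 4.9 pos [489.3   1.4  89.2] F [-0.19 -0.34  0.5 ] w 92.9
yaw 80.05 tilt x.z,z.z [-0.0003 -0.0033]
travel units [-0.01  0.07  0.06]
rot units [ 0.031 -0.025 -0.003]
```

Request:
{"method": "send_rows", "body": {"commands": [{"travel": [0,0,0.06],"rotation": [0.03,0,0]},{"travel": [0,0,0],"rotation": [0,0,0]}], "hand": 0.5}}

```text
time_s: 5.15
ee_pos: [0.4885, 0.0017, 0.0906]
tool_rot: [-1.288, -1.082, 1.08]
force: [-0.4, -0.0, 0.9]
width: 0.836
```

```bash
python3 - <<'E'
from h import *
to(.4876,.0014,.087,80.2)
E
```

```text
t 5.15 pos [488.5   1.7  90.6] F [-0.36 -0.05  0.9 ] w 77.7
yaw 80.06 tilt x.z,z.z [-0.0002 -0.0023]
travel units [-0.01  0.12  0.03]
rot units [ 0.022 -0.023 -0.002]
```

Request:
{"method": "send_rows", "body": {"commands": [{"travel": [0,0,0],"rotation": [0,0,0]},{"travel": [0,0,0],"rotation": [0,0,0]}], "hand": 1, "force": 20}}

```text
time_s: 5.4
ee_pos: [0.4887, 0.0016, 0.0909]
tool_rot: [-1.289, -1.082, 1.079]
force: [0.1, 0.4, -0.1]
width: 0.621
```

Request:
{"method": "send_rows", "body": {"commands": [{"travel": [0,0,0],"rotation": [0,0,0]},{"travel": [0,0,0],"rotation": [0,0,0]}], "hand": 1, "force": 50}}

```text
time_s: 5.65
ee_pos: [0.4886, 0.0016, 0.0908]
tool_rot: [-1.289, -1.082, 1.079]
force: [0.7, 0.2, 0.6]
width: 0.403
```

```bash
python3 - <<'E'
from h import *
to(.4876,.0014,.087,80.2)
E
```

```text
t 5.65 pos [488.6   1.6  90.8] F [0.7  0.16 0.6 ] w 37.5
yaw 80.06 tilt x.z,z.z [-0.0002 -0.0027]
travel units [-0.01  0.13  0.03]
rot units [ 0.026 -0.023 -0.002]
```

Request:
{"method": "send_rows", "body": {"commands": [{"travel": [0,0,0],"rotation": [0,0,0]},{"travel": [0,0,0],"rotation": [0,0,0]},{"travel": [0,0,0],"rotation": [0,0,0]},{"travel": [0,0,0],"rotation": [0,0,0]}]}}

```text
time_s: 6.15
ee_pos: [0.4885, 0.0017, 0.0907]
tool_rot: [-1.288, -1.082, 1.08]
force: [-1.0, -0.0, 0.5]
width: 0.364
```

```bash
python3 - <<'E'
from h import *
to(.4876,.0014,.12,80.2); print(st()['wrist_torque'])
E
```

```text
t 6.15 pos [488.5   1.7  90.7] F [-0.95 -0.01  0.51] w 33.9
yaw 80.06 tilt x.z,z.z [-0.0002 -0.0025]
travel units [-0.01 -0.98  0.03]
rot units [ 0.023 -0.023 -0.002]
[-0.00988467  0.01083182 -0.02255466]
```

Request:
{"method": "send_rows", "body": {"commands": [{"travel": [0,-0.4,0],"rotation": [0,0,0]},{"travel": [0,-0.8,0],"rotation": [0,0,0]},{"travel": [0,-0.8,0],"rotation": [0,0,0]},{"travel": [0,-0.8,0],"rotation": [0,0,0]},{"travel": [0,-0.4,0],"rotation": [0,0,0]},{"travel": [0,0,0],"rotation": [0,0,0]},{"travel": [0,0,0],"rotation": [0,0,0]}]}}

```text
time_s: 7.02
ee_pos: [0.4864, 0.0018, 0.1898]
tool_rot: [-1.285, -1.079, 1.081]
force: [-0.5, -0.5, -2.4]
width: 0.364
```

```bash
python3 - <<'E'
from h import *
to(.4348,.1974,None,79.4); print(st()['wrist_torque'])
E
```

```text
t 7.025 pos [486.4   1.8 189.8] F [-0.47 -0.53 -2.44] w 33.9
yaw 80.05 tilt x.z,z.z [-0.0005  0.0015]
travel units [6.12 0.   2.82]
rot units [-0.015  0.109 -0.005]
[ 0.01236637 -0.01614346 -0.02635476]
```

Request:
{"method": "send_rows", "body": {"commands": [{"travel": [0.5,0,0.2],"rotation": [0,0,0]},{"travel": [0.8,0,0.4],"rotation": [0,0.1,0]},{"travel": [0.8,0,0.4],"rotation": [0,0,0]},{"travel": [0.8,0,0.4],"rotation": [0,0,0]},{"travel": [0.8,0,0.4],"rotation": [0,0,0]},{"travel": [0.8,0,0.4],"rotation": [0,0,0]},{"travel": [0.8,0,0.4],"rotation": [0,0,0]},{"travel": [0.6,0,0.2],"rotation": [0,0,0]},{"travel": [0,0,0],"rotation": [0,0,0]},{"travel": [0,0,0],"rotation": [0,0,0]}]}}

```text
time_s: 8.28
ee_pos: [0.425, 0.2032, 0.1807]
tool_rot: [-1.278, -1.06, 1.084]
force: [-1.0, -0.2, -2.7]
width: 0.366
```

```bash
python3 - <<'E'
from h import *
to(.4348,.1974,.145,79.4); print(st()['wrist_torque'])
E
```

```text
t 8.275 pos [425.  203.2 180.7] F [-1.01 -0.18 -2.75] w 34.0
yaw 79.54 tilt x.z,z.z [-0.0037  0.0179]
travel units [-0.13  1.18 -0.38]
rot units [-0.17   0.024 -0.036]
[-0.02807373 -0.01274634 -0.01975361]
```

Request:
{"method": "send_rows", "body": {"commands": [{"travel": [-0.13,0,-0.38],"rotation": [-0.17,0,-0.03]},{"travel": [0,0,0],"rotation": [0,0,0]},{"travel": [0,0,0],"rotation": [0,0,0]}]}}

```text
time_s: 8.65
ee_pos: [0.4365, 0.1954, 0.1801]
tool_rot: [-1.292, -1.072, 1.072]
force: [0.8, 0.2, -1.6]
width: 0.361
```

```bash
python3 - <<'E'
from meas import *
to(.4348,.1974,.145,79.4)
p,d=snap('wrist','wrist3'); q,_=snap('scene','scene3'); 
cv2.imwrite('pics/w3c.png',cv2.cvtColor(cv2.resize(p[60:300,160:440],None,fx=2.5,fy=2.5,interpolation=cv2.INTER_CUBIC),cv2.COLOR_RGB2BGR))
cv2.imwrite('pics/s3c.png',cv2.cvtColor(cv2.resize(q[180:310,150:350],None,fx=4,fy=4,interpolation=cv2.INTER_CUBIC),cv2.COLOR_RGB2BGR))
E
```

```text
t 8.65 pos [436.5 195.4 180.1] F [ 0.84  0.22 -1.55] w 33.6
yaw 79.42 tilt x.z,z.z [-0.0011 -0.0009]
travel units [0.06 1.17 0.07]
rot units [ 0.009  0.003 -0.01 ]
```

View pics/w3c.png

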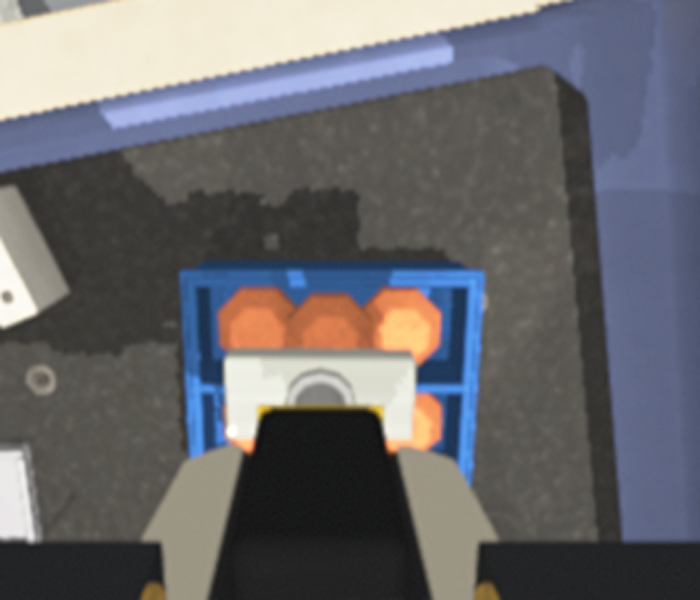

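View pics/s3c.png

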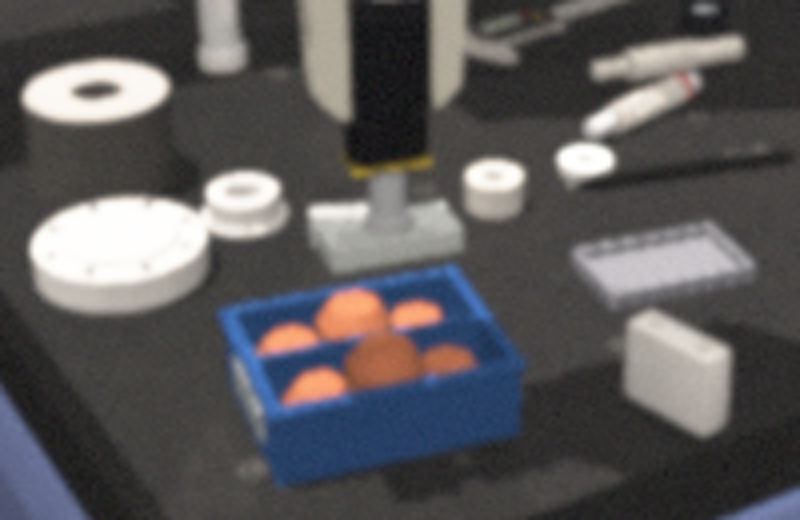

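```bash
python3 - <<'E'
from meas import *
p,d,pos,rot=load('wrist3');K,T=cam('wrist',pos,rot);print(pos)
C=cloud(K,T,d)
for zt in(.1055,):
  A=ray(K,T,[(225/2.5+160,353/2.5+60),(415/2.5+160,353/2.5+60)],zt)*1000
  ey=(A[1]-A[0])[:2]; print(np.linalg.norm(ey)); ey/=np.linalg.norm(ey); ex=np.array([ey[1],-ey[0]])
  print(A,A.mean(0)[:2]+14*ex, 'yaw',np.degrees(np.arctan2(ey[1],ey[0])))
print(C[210,280:300:10],C[205,255:330:20])
run('wrist','wrist3')
E
```

```text
[0.43646374 0.19543427 0.18007503]
58.88555673798569
[[416.54156623 168.77063524 105.5       ]
 [427.34131252 226.65737183 105.5       ]] [435.70397058 195.14637139] yaw 79.43200300312103
[[0.42660623 0.19059971 0.10941412]
 [0.42741725 0.19824885 0.11125942]] [[0.42007915 0.17202995 0.10615534]
 [0.42300611 0.18725286 0.10587846]
 [0.42606685 0.20249649 0.10518927]
 [0.42884437 0.21779786 0.10543319]]
wrist blue all 3398 [array([450.7, 196.6]), array([119.2,  92.2]), np.float64(78.8)]
wrist blue high 2005 [array([452.7, 196.3]), array([118.4,  89.4]), np.float64(79.4)]
 orange z pct [0.0306 0.2754 0.2789 0.2798]
 tray 2931 [array([471.3,  15.3]), array([110.5,  86.1]), np.float64(85.6)]
```

Request:
{"method": "send_rows", "body": {"commands": [{"travel": [0.06,0.5,0.06],"rotation": [0,0,0]},{"travel": [0,0.5,0],"rotation": [0,0,0]},{"travel": [0,0.2,0],"rotation": [0,0,0]},{"travel": [0,0,0],"rotation": [0,0,0]},{"travel": [0,0,0],"rotation": [0,0,0]}]}}

```text
time_s: 9.38
ee_pos: [0.434, 0.1976, 0.1404]
tool_rot: [-1.291, -1.071, 1.074]
force: [-0.4, -0.7, -2.2]
width: 0.367
```

```bash
python3 - <<'E'
from meas import *
to(.4348,.1974,.137,79.4)
E
```

```text
t 9.375 pos [434.  197.6 140.4] F [-0.39 -0.66 -2.22] w 34.1
yaw 79.44 tilt x.z,z.z [-0.002   0.0009]
travel units [-0.    0.11 -0.03]
rot units [-0.008  0.007 -0.019]
```

Request:
{"method": "send_rows", "body": {"commands": [{"travel": [0,0.07,-0.02],"rotation": [0,0,-0.02]},{"travel": [0,0.05,0],"rotation": [0,0,0]},{"travel": [0,0.05,0],"rotation": [0,0,0]}]}}

```text
time_s: 9.75
ee_pos: [0.4354, 0.1978, 0.1361]
tool_rot: [-1.291, -1.074, 1.071]
force: [-0.9, 0.8, -2.4]
width: 0.361
```

Request:
{"method": "send_rows", "body": {"commands": [{"travel": [0,0.05,0],"rotation": [0,0,0]}]}}

```text
time_s: 9.88
ee_pos: [0.4355, 0.1978, 0.1346]
tool_rot: [-1.291, -1.074, 1.071]
force: [-1.3, -0.1, -2.5]
width: 0.366
```

Request:
{"method": "send_rows", "body": {"commands": [{"travel": [0,0.05,0],"rotation": [0,0,0]}]}}

```text
time_s: 10.0
ee_pos: [0.4356, 0.1978, 0.1331]
tool_rot: [-1.291, -1.074, 1.071]
force: [0.3, 0.5, -2.7]
width: 0.364
```

Request:
{"method": "send_rows", "body": {"commands": [{"travel": [0,0.04,0],"rotation": [0,0,0]}]}}

```text
time_s: 10.12
ee_pos: [0.4356, 0.1978, 0.1318]
tool_rot: [-1.291, -1.074, 1.071]
force: [1.5, 0.1, -2.7]
width: 0.362
```

Request:
{"method": "send_rows", "body": {"commands": [{"travel": [0,0.04,0],"rotation": [0,0,0]}]}}

```text
time_s: 10.25
ee_pos: [0.4356, 0.1978, 0.1305]
tool_rot: [-1.291, -1.074, 1.071]
force: [0.1, -0.8, -2.5]
width: 0.364
```

Request:
{"method": "send_rows", "body": {"commands": [{"travel": [0,0.04,0],"rotation": [0,0,0]}]}}

```text
time_s: 10.38
ee_pos: [0.4356, 0.1978, 0.1293]
tool_rot: [-1.291, -1.074, 1.071]
force: [-0.0, 0.8, -2.7]
width: 0.365
```

Request:
{"method": "send_rows", "body": {"commands": [{"travel": [0,0.04,0],"rotation": [0,0,0]}]}}

```text
time_s: 10.5
ee_pos: [0.4356, 0.1978, 0.128]
tool_rot: [-1.291, -1.074, 1.071]
force: [0.8, 0.7, -2.4]
width: 0.365
```

Request:
{"method": "send_rows", "body": {"commands": [{"travel": [0,0.04,0],"rotation": [0,0,0]}]}}

```text
time_s: 10.62
ee_pos: [0.4356, 0.1978, 0.1267]
tool_rot: [-1.291, -1.074, 1.071]
force: [-0.1, 0.9, -3.0]
width: 0.364
```

```bash
python3 - <<'E'
from meas import *
print(st()['force'])
q,_=snap('scene','scene4'); p,_=snap('wrist','wrist4')
cv2.imwrite('pics/s4c.png',cv2.cvtColor(cv2.resize(q[180:310,150:350],None,fx=4,fy=4,interpolation=cv2.INTER_CUBIC),cv2.COLOR_RGB2BGR))
E
```

```text
[-0.07458244  0.89329529 -2.98250079]
```

View pics/s4c.png

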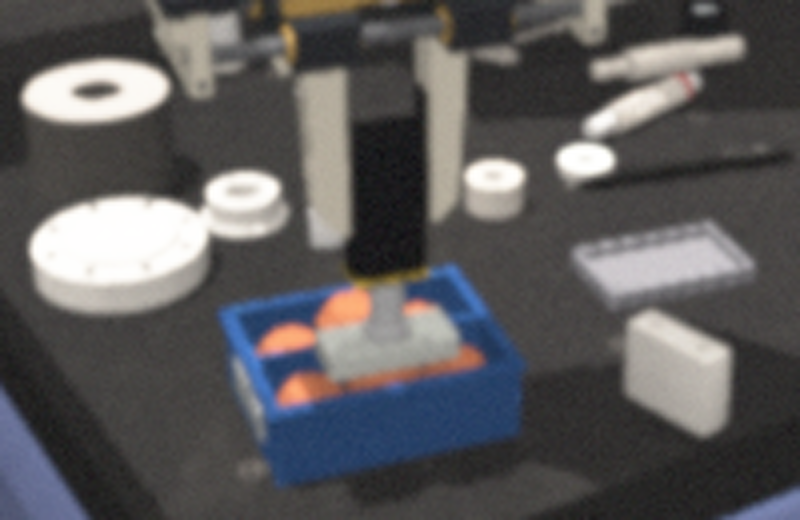

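Request:
{"method": "send_rows", "body": {"commands": [{"travel": [0,0.03,0],"rotation": [0,0,0]}]}}

```text
time_s: 10.85
ee_pos: [0.4355, 0.1978, 0.1257]
tool_rot: [-1.291, -1.074, 1.071]
force: [-0.1, -0.5, -2.2]
width: 0.364
```

Request:
{"method": "send_rows", "body": {"commands": [{"travel": [0,0.03,0],"rotation": [0,0,0]}]}}

```text
time_s: 10.98
ee_pos: [0.4355, 0.1978, 0.1247]
tool_rot: [-1.291, -1.074, 1.071]
force: [0.2, 0.7, -2.2]
width: 0.364
```

Request:
{"method": "send_rows", "body": {"commands": [{"travel": [0,0.03,0],"rotation": [0,0,0]}]}}

```text
time_s: 11.1
ee_pos: [0.4355, 0.1978, 0.1238]
tool_rot: [-1.291, -1.074, 1.071]
force: [0.6, -0.1, -2.1]
width: 0.365
```

```bash
python3 - <<'E'
from meas import *
q,_=snap('scene','scene5'); p,d=snap('wrist','wrist5')
a=cv2.resize(q[215:290,190:290],None,fx=7,fy=7,interpolation=cv2.INTER_CUBIC)
cv2.imwrite('pics/s5c.png',cv2.cvtColor(a,cv2.COLOR_RGB2BGR))
cv2.imwrite('pics/w5c.png',cv2.cvtColor(cv2.resize(p[60:300,160:440],None,fx=2.5,fy=2.5,interpolation=cv2.INTER_CUBIC),cv2.COLOR_RGB2BGR))
s=st();K,T=cam('wrist',s['ee_pos'],s['tool_rot']);C=cloud(K,T,d)
# foot near corner heights
Z=C[150:230,235:345,2]; print(np.round(Z[::8,::10]*1000).astype(int))
E
```

```text
[[ 0  0  0  0  1  1 -1  2 -1  1  0]
 [ 0 -1  1  0  1  0  0  1 -1  0  1]
 [ 0  1  1  1  0  0  0 -1 -1  0  1]
 [ 1  1  0  0  1  2  1  1  1  1  1]
 [38 37 38 38 38 37 37 37 39 39 37]
 [40 41 40 40 40 41 41 40 41 41 40]
 [25 31 29 22 25 32 32 25 24 30 30]
 [32 32 49 50 49 49 50 49 49 49 33]
 [32 32 49 50 50 59 56 50 49 49 33]
 [ 5 32 50 81 81 81 83 80 49 50 31]]
```

View pics/s5c.png

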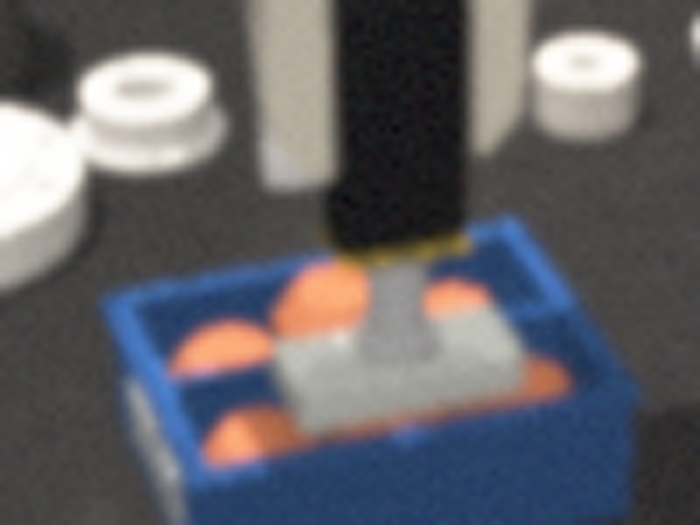

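View pics/w5c.png

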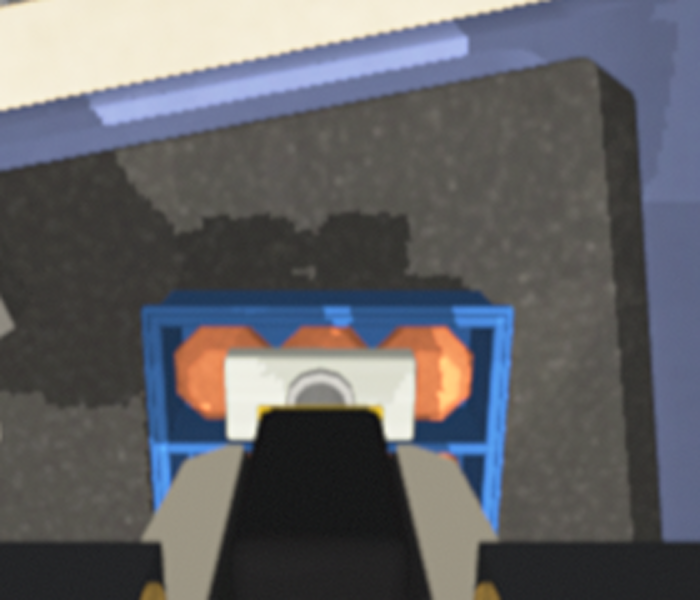

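Request:
{"method": "send_rows", "body": {"commands": [{"travel": [0,0.03,0],"rotation": [0,0,0]}]}}

```text
time_s: 11.32
ee_pos: [0.4356, 0.1979, 0.1229]
tool_rot: [-1.291, -1.074, 1.071]
force: [0.4, 0.2, -1.9]
width: 0.368
```

Request:
{"method": "send_rows", "body": {"commands": [{"travel": [0,0.03,0],"rotation": [0,0,0]}]}}

```text
time_s: 11.45
ee_pos: [0.4356, 0.1979, 0.122]
tool_rot: [-1.291, -1.074, 1.071]
force: [0.4, -0.4, -2.4]
width: 0.365
```

Request:
{"method": "send_rows", "body": {"commands": [{"travel": [0,0.03,0],"rotation": [0,0,0]}]}}

```text
time_s: 11.58
ee_pos: [0.4356, 0.1979, 0.121]
tool_rot: [-1.291, -1.074, 1.071]
force: [-0.5, 0.0, -2.1]
width: 0.365
```

Request:
{"method": "send_rows", "body": {"commands": [{"travel": [0,0.02,0],"rotation": [0,0,0]}]}}

```text
time_s: 11.7
ee_pos: [0.4356, 0.1978, 0.1203]
tool_rot: [-1.291, -1.074, 1.071]
force: [0.1, 0.5, -1.4]
width: 0.364
```

Request:
{"method": "send_rows", "body": {"commands": [{"travel": [0,0.02,0],"rotation": [0,0,0]}]}}

```text
time_s: 11.82
ee_pos: [0.4355, 0.1978, 0.1196]
tool_rot: [-1.291, -1.074, 1.071]
force: [0.1, 0.5, -2.1]
width: 0.362
```

Request:
{"method": "send_rows", "body": {"commands": [{"travel": [0,0.02,0],"rotation": [0,0,0]}]}}

```text
time_s: 11.95
ee_pos: [0.4355, 0.1978, 0.1189]
tool_rot: [-1.291, -1.074, 1.071]
force: [0.1, 0.4, -2.6]
width: 0.365
```

Request:
{"method": "send_rows", "body": {"commands": [{"travel": [0,0.02,0],"rotation": [0,0,0]}]}}

```text
time_s: 12.08
ee_pos: [0.4357, 0.1979, 0.1187]
tool_rot: [-1.291, -1.074, 1.071]
force: [-2.1, 0.2, 3.9]
width: 0.364
```

Request:
{"method": "send_rows", "body": {"commands": [{"travel": [0,0.022,0],"rotation": [0,0,0]}]}}

```text
time_s: 12.2
ee_pos: [0.436, 0.1981, 0.1187]
tool_rot: [-1.291, -1.075, 1.07]
force: [-2.3, 0.4, 6.1]
width: 0.365
```

Request:
{"method": "send_rows", "body": {"commands": [{"travel": [0,0.03,0],"rotation": [0,0,0]}]}}

```text
time_s: 12.32
ee_pos: [0.4362, 0.1983, 0.1187]
tool_rot: [-1.291, -1.075, 1.07]
force: [-3.9, 0.0, 7.9]
width: 0.364
```

Request:
{"method": "send_rows", "body": {"commands": [{"travel": [0,0.03,0],"rotation": [0,0,0]}]}}

```text
time_s: 12.45
ee_pos: [0.4364, 0.1985, 0.1187]
tool_rot: [-1.291, -1.076, 1.069]
force: [-4.0, 0.3, 8.1]
width: 0.362
```

Request:
{"method": "send_rows", "body": {"commands": [{"travel": [-0.006,0.035,0.01],"rotation": [0,0,0]},{"travel": [-0.006,0.035,0.01],"rotation": [0,0,0]}]}}

```text
time_s: 12.7
ee_pos: [0.4363, 0.1988, 0.1188]
tool_rot: [-1.291, -1.077, 1.068]
force: [-3.3, -0.2, 9.0]
width: 0.364
```

Request:
{"method": "send_rows", "body": {"commands": [{"travel": [-0.006,0.035,0.01],"rotation": [0,0,0]},{"travel": [-0.006,0.035,0.01],"rotation": [0,0,0]}]}}

```text
time_s: 12.95
ee_pos: [0.4363, 0.199, 0.1188]
tool_rot: [-1.291, -1.079, 1.067]
force: [-4.5, 0.3, 6.4]
width: 0.364
```

```bash
python3 - <<'E'
from meas import *
to(.4356,.1978,.1187,79.4)
E
```

```text
t 12.95 pos [436.3 199.  118.8] F [-4.53  0.26  6.37] w 33.8
yaw 79.45 tilt x.z,z.z [ 0.005  -0.0051]
travel units [-0.04  0.    0.02]
rot units [0.049 0.008 0.048]
```

Request:
{"method": "send_rows", "body": {"commands": [{"travel": [-0.02,0.037,0.012],"rotation": [0.03,0,0.03]},{"travel": [-0.02,0.037,0.012],"rotation": [0.03,0,0.03]}]}}

```text
time_s: 13.2
ee_pos: [0.4362, 0.1984, 0.1187]
tool_rot: [-1.291, -1.073, 1.072]
force: [-1.9, 0.8, 6.7]
width: 0.365
```

```bash
python3 - <<'E'
from meas import *
to(.4356,.1978,.1187,79.4)
E
```

```text
t 13.2 pos [436.2 198.4 118.7] F [-1.91  0.79  6.73] w 34.0
yaw 79.45 tilt x.z,z.z [-0.     -0.0006]
travel units [-0.02  0.    0.02]
rot units [ 0.006  0.008 -0.   ]
```

Request:
{"method": "send_rows", "body": {"commands": [{"travel": [-0.012,0.048,0.01],"rotation": [0.01,0,0.01]},{"travel": [-0.012,0.048,0.01],"rotation": [0.01,0,0.01]}]}}

```text
time_s: 13.45
ee_pos: [0.4365, 0.1986, 0.1187]
tool_rot: [-1.291, -1.073, 1.073]
force: [-5.1, -1.2, 11.6]
width: 0.364
```

Request:
{"method": "send_rows", "body": {"commands": [{"travel": [-0.012,0.048,0.01],"rotation": [0.01,0,0.01]},{"travel": [-0.012,0.048,0.01],"rotation": [0.01,0,0.01]}]}}

```text
time_s: 13.7
ee_pos: [0.4366, 0.1986, 0.1187]
tool_rot: [-1.291, -1.072, 1.074]
force: [-4.4, -1.6, 10.3]
width: 0.361
```

Request:
{"method": "send_rows", "body": {"commands": [{"travel": [-0.012,0.048,0.01],"rotation": [0.01,0,0.01]},{"travel": [-0.012,0.048,0.01],"rotation": [0.01,0,0.01]}]}}

```text
time_s: 13.95
ee_pos: [0.4367, 0.1986, 0.1187]
tool_rot: [-1.291, -1.071, 1.074]
force: [-4.4, -1.1, 10.1]
width: 0.365
```

Request:
{"method": "send_rows", "body": {"commands": [{"travel": [-0.012,0.046,0.014],"rotation": [0.006,0,0.004]},{"travel": [-0.012,0.046,0.014],"rotation": [0.006,0,0.004]},{"travel": [-0.012,0.046,0.014],"rotation": [0.006,0,0.004]},{"travel": [-0.012,0.046,0.014],"rotation": [0.006,0,0.004]}]}}

```text
time_s: 14.45
ee_pos: [0.4366, 0.1985, 0.1187]
tool_rot: [-1.291, -1.073, 1.073]
force: [-4.0, -1.1, 10.6]
width: 0.361
```

Request:
{"method": "send_rows", "body": {"commands": [{"travel": [-0.012,0.046,0.014],"rotation": [0.006,0,0.004]},{"travel": [-0.012,0.046,0.014],"rotation": [0.006,0,0.004]},{"travel": [-0.012,0.046,0.014],"rotation": [0.006,0,0.004]},{"travel": [-0.012,0.046,0.014],"rotation": [0.006,0,0.004]}]}}

```text
time_s: 14.95
ee_pos: [0.4364, 0.1985, 0.1187]
tool_rot: [-1.291, -1.074, 1.072]
force: [-4.0, -0.4, 10.6]
width: 0.363
```

Request:
{"method": "send_rows", "body": {"commands": [{"travel": [-0.012,0.046,0.014],"rotation": [0.006,0,0.004]},{"travel": [-0.012,0.046,0.014],"rotation": [0.006,0,0.004]},{"travel": [-0.012,0.046,0.014],"rotation": [0.006,0,0.004]},{"travel": [-0.012,0.046,0.014],"rotation": [0.006,0,0.004]}]}}

```text
time_s: 15.45
ee_pos: [0.4363, 0.1985, 0.1187]
tool_rot: [-1.292, -1.076, 1.071]
force: [-4.1, 0.0, 10.2]
width: 0.362
```

```bash
python3 - <<'E'
from meas import *
to(.4356,.1978,.18,79.4)
q,_=snap('scene','scene6'); p,d=snap('wrist','wrist6')
a=cv2.resize(q[215:290,190:290],None,fx=7,fy=7,interpolation=cv2.INTER_CUBIC)
cv2.imwrite('pics/s6c.png',cv2.cvtColor(a,cv2.COLOR_RGB2BGR))
s=st();print(s['force'])
E
```

```text
t 15.45 pos [436.3 198.5 118.7] F [-4.13  0.03 10.16] w 33.7
yaw 79.52 tilt x.z,z.z [ 0.0012 -0.0029]
travel units [-0.02 -2.04  0.01]
rot units [0.027 0.02  0.012]
[-3.4921164  -1.09413553  8.86527947]
```

View pics/s6c.png

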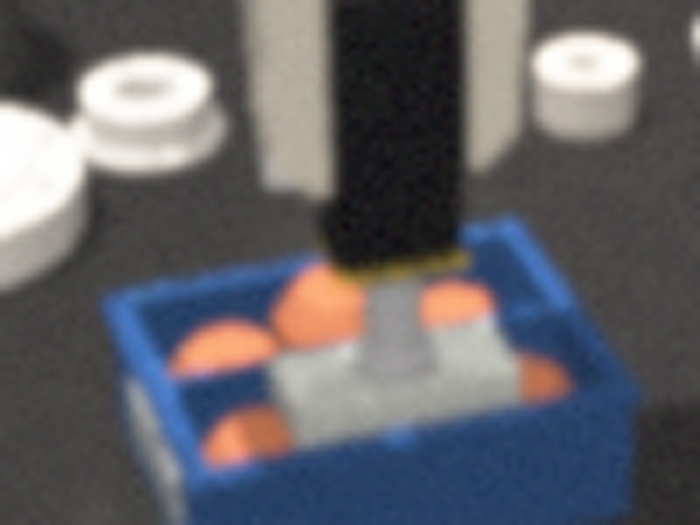

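Near cell held at about 12.5–13 N net for 2 s, and the foot is flat. Lifting now.

Request:
{"method": "send_rows", "body": {"commands": [{"travel": [0,-0.3,0],"rotation": [0,0,0]},{"travel": [0,-0.6,0],"rotation": [0,0,0]},{"travel": [0,-0.7,0],"rotation": [0,0,0]},{"travel": [0,-0.6,0],"rotation": [0,0,0]},{"travel": [0,0,0],"rotation": [0,0,0]},{"travel": [0,0,0],"rotation": [0,0,0]}]}}

```text
time_s: 16.3
ee_pos: [0.4365, 0.1984, 0.1895]
tool_rot: [-1.293, -1.077, 1.07]
force: [0.0, -0.1, -2.4]
width: 0.367
```

```bash
python3 - <<'E'
from meas import *
to(.4786,.1907,None,79.4)
q,_=snap('scene','scene7'); p,d=snap('wrist','wrist7')
a=cv2.resize(q[200:310,180:300],None,fx=5,fy=5,interpolation=cv2.INTER_CUBIC)
b=cv2.resize(p[60:300,160:440],None,fx=2.2,fy=2.2,interpolation=cv2.INTER_CUBIC)
cv2.imwrite('pics/s7c.png',cv2.cvtColor(a,cv2.COLOR_RGB2BGR));cv2.imwrite('pics/w7c.png',cv2.cvtColor(b,cv2.COLOR_RGB2BGR))
E
```

```text
t 16.3 pos [436.5 198.4 189.5] F [ 0.04 -0.11 -2.38] w 34.1
yaw 79.52 tilt x.z,z.z [ 0.0019 -0.0045]
travel units [ 0.    0.01 -1.43]
rot units [0.043 0.02  0.018]
```

View pics/s7c.png

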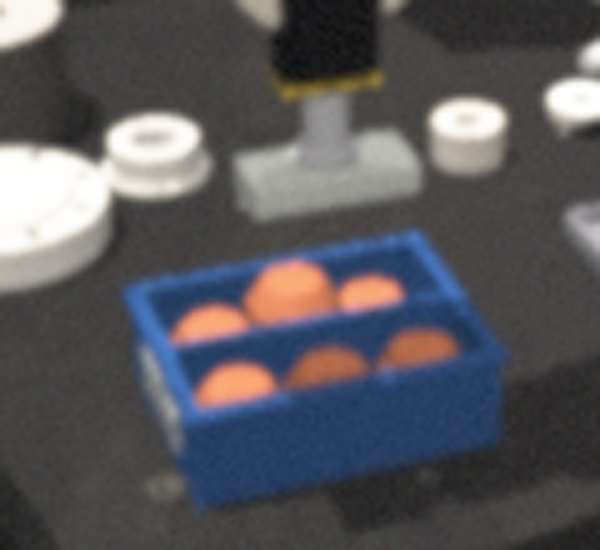

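View pics/w7c.png

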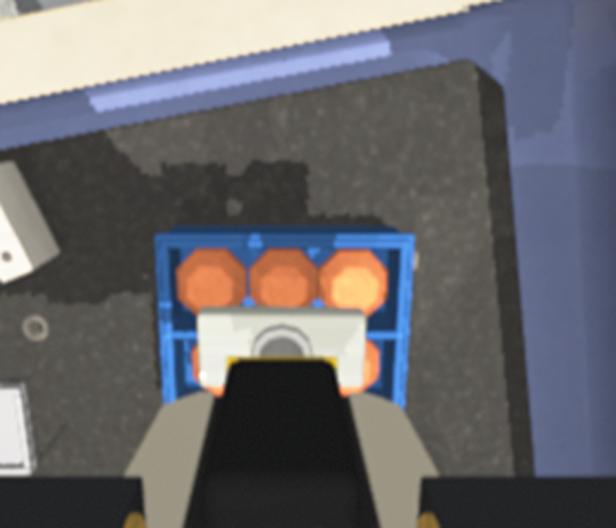

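Request:
{"method": "send_rows", "body": {"commands": [{"travel": [0,0,-0.5],"rotation": [0.04,0,0.02]},{"travel": [0,0,-0.6],"rotation": [0,0,0]},{"travel": [0,0,-0.4],"rotation": [0,0,0]},{"travel": [0,0,0],"rotation": [0,0,0]},{"travel": [0,0,0],"rotation": [0,0,0]}]}}

```text
time_s: 17.02
ee_pos: [0.4794, 0.1895, 0.1855]
tool_rot: [-1.287, -1.068, 1.079]
force: [-0.5, 1.0, -2.4]
width: 0.366
```

```bash
python3 - <<'E'
from meas import *
to(.4788,.1906,.140,79.4)
p,d=snap('wrist','wrist8')
b=cv2.resize(p[60:300,160:440],None,fx=2.5,fy=2.5,interpolation=cv2.INTER_CUBIC)
cv2.imwrite('pics/w8c.png',cv2.cvtColor(b,cv2.COLOR_RGB2BGR))
s=st();K,T=cam('wrist',s['ee_pos'],s['tool_rot']);C=cloud(K,T,d)
hsv=cv2.cvtColor(p,cv2.COLOR_RGB2HSV); m=(cv2.inRange(hsv,(2,110,60),(22,255,255))>0)&(C[...,2]<.1)&(C[...,2]>.0)
n,l,q,c=cv2.connectedComponentsWithStats(m.astype(np.uint8))
for i in range(1,n):
    if q[i,4]>40:
        P=C[l==i]; print(c[i].round(),q[i,4],np.round(np.percentile(P[:,2],[50,90,97])*1000,1))
E
```

```text
t 17.025 pos [479.4 189.5 185.5] F [-0.54  0.98 -2.41] w 34.0
yaw 79.53 tilt x.z,z.z [-0.0032  0.0062]
travel units [0.04 1.52 0.02]
rot units [-0.059  0.022 -0.031]
[256. 150.] 853 [31.4 33.1 33.7]
[307. 150.] 1728 [31.2 33.2 33.7]
[292. 188.] 1905 [32.6 45.4 46.4]
```

View pics/w8c.png

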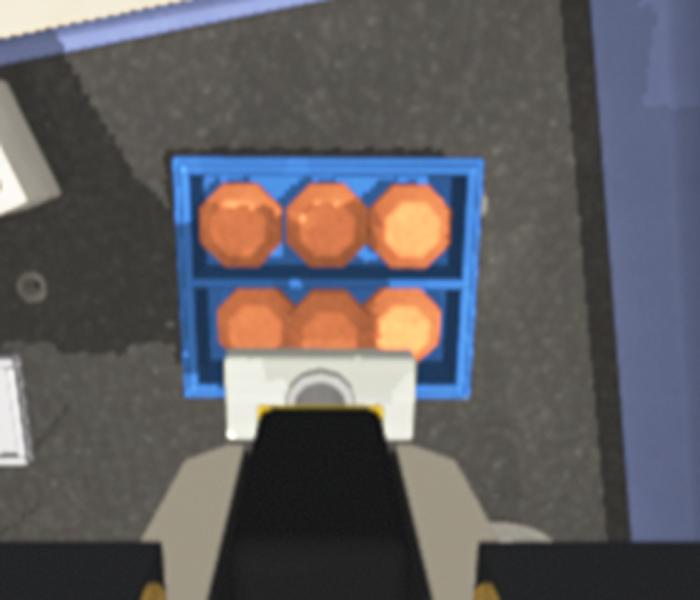

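Request:
{"method": "send_rows", "body": {"commands": [{"travel": [0.06,0.3,0.02],"rotation": [-0.06,0.02,-0.03]},{"travel": [0,0.6,0],"rotation": [0,0,0]},{"travel": [0,0.5,0],"rotation": [0,0,0]},{"travel": [0,0,0],"rotation": [0,0,0]},{"travel": [0,0,0],"rotation": [0,0,0]}]}}

```text
time_s: 17.7
ee_pos: [0.4773, 0.1917, 0.1393]
tool_rot: [-1.29, -1.071, 1.074]
force: [1.2, 0.4, -3.2]
width: 0.367
```

```bash
python3 - <<'E'
from meas import *
to(.479,.1912,.135,79.4)
E
```

```text
t 17.7 pos [477.3 191.7 139.3] F [ 1.22  0.44 -3.22] w 34.1
yaw 79.46 tilt x.z,z.z [-0.0006  0.0013]
travel units [-0.01  0.14 -0.06]
rot units [-0.012  0.01  -0.006]
```

Request:
{"method": "send_rows", "body": {"commands": [{"travel": [-0.01,0.05,-0.05],"rotation": [-0.01,0,0]},{"travel": [0,0.05,0],"rotation": [0,0,0]},{"travel": [0,0.05,0],"rotation": [0,0,0]}]}}

```text
time_s: 18.08
ee_pos: [0.4798, 0.1913, 0.1359]
tool_rot: [-1.292, -1.074, 1.071]
force: [0.6, 0.9, -2.4]
width: 0.363
```

Request:
{"method": "send_rows", "body": {"commands": [{"travel": [0,0.04,0],"rotation": [0,0,0]},{"travel": [0,0.04,0],"rotation": [0,0,0]}]}}

```text
time_s: 18.32
ee_pos: [0.48, 0.1913, 0.1335]
tool_rot: [-1.292, -1.074, 1.071]
force: [-0.1, 0.2, -2.8]
width: 0.363
```

Request:
{"method": "send_rows", "body": {"commands": [{"travel": [0,0.04,0],"rotation": [0,0,0]}]}}

```text
time_s: 18.45
ee_pos: [0.48, 0.1913, 0.1323]
tool_rot: [-1.292, -1.074, 1.071]
force: [0.7, 0.0, -2.8]
width: 0.363
```

Request:
{"method": "send_rows", "body": {"commands": [{"travel": [0,0.04,0],"rotation": [0,0,0]}]}}

```text
time_s: 18.58
ee_pos: [0.48, 0.1913, 0.131]
tool_rot: [-1.292, -1.074, 1.071]
force: [0.4, -0.7, -2.2]
width: 0.362
```

Request:
{"method": "send_rows", "body": {"commands": [{"travel": [0,0.04,0],"rotation": [0,0,0]},{"travel": [0,0.04,0],"rotation": [0,0,0]}]}}

```text
time_s: 18.82
ee_pos: [0.48, 0.1913, 0.1285]
tool_rot: [-1.292, -1.074, 1.071]
force: [-0.5, 0.4, -2.7]
width: 0.364
```

Request:
{"method": "send_rows", "body": {"commands": [{"travel": [0,0.04,0],"rotation": [0,0,0]},{"travel": [0,0.04,0],"rotation": [0,0,0]}]}}

```text
time_s: 19.08
ee_pos: [0.48, 0.1913, 0.1259]
tool_rot: [-1.292, -1.074, 1.071]
force: [0.2, -0.0, -3.4]
width: 0.366
```

Request:
{"method": "send_rows", "body": {"commands": [{"travel": [0,0.04,0],"rotation": [0,0,0]},{"travel": [0,0.03,0],"rotation": [0,0,0]}]}}

```text
time_s: 19.32
ee_pos: [0.4799, 0.1914, 0.1236]
tool_rot: [-1.292, -1.074, 1.071]
force: [-0.1, -0.3, -2.5]
width: 0.363
```

Request:
{"method": "send_rows", "body": {"commands": [{"travel": [0,0.03,0],"rotation": [0,0,0]},{"travel": [0,0.03,0],"rotation": [0,0,0]}]}}

```text
time_s: 19.58
ee_pos: [0.48, 0.1914, 0.1217]
tool_rot: [-1.292, -1.074, 1.071]
force: [-0.4, 0.3, -2.3]
width: 0.361
```

Request:
{"method": "send_rows", "body": {"commands": [{"travel": [0,0.03,0],"rotation": [0,0,0]},{"travel": [0,0.02,0],"rotation": [0,0,0]}]}}

```text
time_s: 19.82
ee_pos: [0.4799, 0.1914, 0.12]
tool_rot: [-1.292, -1.074, 1.071]
force: [-0.2, 0.1, -2.8]
width: 0.359
```

Request:
{"method": "send_rows", "body": {"commands": [{"travel": [0,0.02,0],"rotation": [0,0,0]}]}}

```text
time_s: 19.95
ee_pos: [0.48, 0.1914, 0.1194]
tool_rot: [-1.292, -1.074, 1.071]
force: [1.0, -0.1, -1.7]
width: 0.362
```

Request:
{"method": "send_rows", "body": {"commands": [{"travel": [0,0.02,0],"rotation": [0,0,0]}]}}

```text
time_s: 20.08
ee_pos: [0.48, 0.1914, 0.1188]
tool_rot: [-1.292, -1.074, 1.071]
force: [-0.1, -0.3, -0.3]
width: 0.365
```

Request:
{"method": "send_rows", "body": {"commands": [{"travel": [0,0.02,0],"rotation": [0,0,0]}]}}

```text
time_s: 20.2
ee_pos: [0.4802, 0.1914, 0.1187]
tool_rot: [-1.292, -1.075, 1.071]
force: [-1.7, -0.9, 5.1]
width: 0.359
```

Contact is at the level height, as in the near cell. Leaning now with the same compensation.

Request:
{"method": "send_rows", "body": {"commands": [{"travel": [-0.01,0.038,0.014],"rotation": [0.006,0,0.006]},{"travel": [-0.012,0.046,0.014],"rotation": [0.008,0,0.006]}]}}

```text
time_s: 20.45
ee_pos: [0.4803, 0.1914, 0.1187]
tool_rot: [-1.293, -1.075, 1.071]
force: [-3.4, -0.2, 10.6]
width: 0.363
```

Request:
{"method": "send_rows", "body": {"commands": [{"travel": [-0.012,0.046,0.014],"rotation": [0.008,0,0.006]},{"travel": [-0.012,0.046,0.014],"rotation": [0.008,0,0.006]}]}}

```text
time_s: 20.7
ee_pos: [0.4803, 0.1915, 0.1187]
tool_rot: [-1.293, -1.076, 1.07]
force: [-3.6, 0.3, 8.3]
width: 0.362
```

Request:
{"method": "send_rows", "body": {"commands": [{"travel": [-0.012,0.046,0.014],"rotation": [0.008,0,0.006]},{"travel": [-0.012,0.046,0.014],"rotation": [0.008,0,0.006]}]}}

```text
time_s: 20.95
ee_pos: [0.4803, 0.1914, 0.1187]
tool_rot: [-1.293, -1.076, 1.07]
force: [-3.7, 0.9, 8.6]
width: 0.364
```

Request:
{"method": "send_rows", "body": {"commands": [{"travel": [-0.012,0.05,0.014],"rotation": [0.012,0,0.008]},{"travel": [-0.012,0.05,0.014],"rotation": [0.012,0,0.008]},{"travel": [-0.012,0.05,0.014],"rotation": [0.012,0,0.008]}]}}

```text
time_s: 21.32
ee_pos: [0.4803, 0.1915, 0.1187]
tool_rot: [-1.293, -1.076, 1.071]
force: [-4.1, -0.6, 9.3]
width: 0.364
```

Request:
{"method": "send_rows", "body": {"commands": [{"travel": [-0.012,0.05,0.014],"rotation": [0.012,0,0.008]},{"travel": [-0.012,0.05,0.014],"rotation": [0.012,0,0.008]},{"travel": [-0.012,0.05,0.014],"rotation": [0.012,0,0.008]}]}}

```text
time_s: 21.7
ee_pos: [0.4804, 0.1915, 0.1187]
tool_rot: [-1.292, -1.075, 1.071]
force: [-3.9, -0.7, 9.4]
width: 0.364
```

Request:
{"method": "send_rows", "body": {"commands": [{"travel": [-0.012,0.05,0.014],"rotation": [0.012,0,0.008]},{"travel": [-0.012,0.05,0.014],"rotation": [0.012,0,0.008]},{"travel": [-0.012,0.05,0.014],"rotation": [0.012,0,0.008]}]}}

```text
time_s: 22.08
ee_pos: [0.4805, 0.1915, 0.1187]
tool_rot: [-1.292, -1.075, 1.072]
force: [-3.5, -0.1, 8.9]
width: 0.364
```

Request:
{"method": "send_rows", "body": {"commands": [{"travel": [-0.012,0.05,0.014],"rotation": [0.012,0,0.008]},{"travel": [-0.012,0.05,0.014],"rotation": [0.012,0,0.008]},{"travel": [-0.012,0.05,0.014],"rotation": [0.012,0,0.008]}]}}

```text
time_s: 22.45
ee_pos: [0.4805, 0.1916, 0.1187]
tool_rot: [-1.292, -1.074, 1.073]
force: [-3.5, -1.3, 9.4]
width: 0.363
```

Request:
{"method": "send_rows", "body": {"commands": [{"travel": [0,-0.3,0],"rotation": [0,0,0]},{"travel": [0,-0.6,0],"rotation": [0,0,0]},{"travel": [0,-0.7,0],"rotation": [0,0,0]},{"travel": [0,-0.6,0],"rotation": [0,0,0]},{"travel": [0,0,0],"rotation": [0,0,0]},{"travel": [0,0,0],"rotation": [0,0,0]}]}}

```text
time_s: 23.2
ee_pos: [0.4808, 0.1916, 0.1896]
tool_rot: [-1.293, -1.076, 1.071]
force: [0.8, -0.8, -3.0]
width: 0.363
```

```bash
python3 - <<'E'
from meas import *
to(.4880,.0017,None,80.0)
q,_=snap('scene','scene9')
a=cv2.resize(q[200:310,180:300],None,fx=5,fy=5,interpolation=cv2.INTER_CUBIC)
cv2.imwrite('pics/s9c.png',cv2.cvtColor(a,cv2.COLOR_RGB2BGR))
E
```

```text
t 23.2 pos [480.8 191.6 189.6] F [ 0.79 -0.81 -2.96] w 33.8
yaw 79.5 tilt x.z,z.z [ 0.0004 -0.0035]
travel units [-6.18  0.   -1.39]
rot units [ 0.033 -0.084  0.004]
```

View pics/s9c.png

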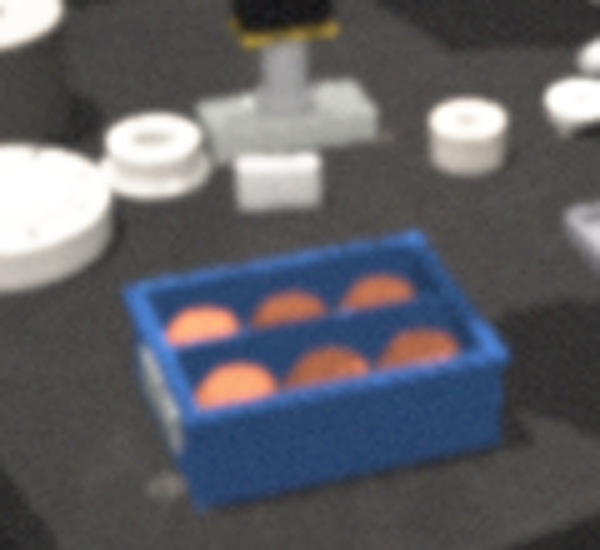

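Both rows look level: the chunk tops in each cell line up. Now back over the rest.

Request:
{"method": "send_rows", "body": {"commands": [{"travel": [-0.5,0,-0.1],"rotation": [0.03,0,0]},{"travel": [-0.8,0,-0.2],"rotation": [0,-0.08,0]},{"travel": [-0.8,0,-0.2],"rotation": [0,0,0]},{"travel": [-0.8,0,-0.2],"rotation": [0,0,0]},{"travel": [-0.8,0,-0.2],"rotation": [0,0,0]},{"travel": [-0.8,0,-0.2],"rotation": [0,0,0]},{"travel": [-0.8,0,-0.2],"rotation": [0,0,0]},{"travel": [-0.7,0,-0.1],"rotation": [0,0,0]},{"travel": [0,0,0],"rotation": [0,0,0]},{"travel": [0,0,0],"rotation": [0,0,0]}]}}

```text
time_s: 24.5
ee_pos: [0.4849, -0.0063, 0.1818]
tool_rot: [-1.28, -1.067, 1.087]
force: [-0.1, 0.7, -3.4]
width: 0.362
```

```bash
python3 - <<'E'
from meas import *
to(.4880,.0017,.110,80.0)
E
```

```text
t 24.5 pos [484.9  -6.3 181.8] F [-0.1   0.7  -3.36] w 33.7
yaw 79.88 tilt x.z,z.z [-0.0046  0.0135]
travel units [ 0.29  2.39 -0.09]
rot units [-0.129 -0.02  -0.044]
```

Request:
{"method": "send_rows", "body": {"commands": [{"travel": [0.28,0,-0.05],"rotation": [-0.12,-0.02,-0.04]},{"travel": [0,0.5,0],"rotation": [0,0,0]},{"travel": [0,0.5,0],"rotation": [0,0,0]},{"travel": [0,0.3,0],"rotation": [0,0,0]},{"travel": [0,0,0],"rotation": [0,0,0]},{"travel": [0,0,0],"rotation": [0,0,0]}]}}

```text
time_s: 25.25
ee_pos: [0.4868, 0.0044, 0.1383]
tool_rot: [-1.283, -1.08, 1.083]
force: [0.1, 0.5, -2.4]
width: 0.364
```

```bash
python3 - <<'E'
from meas import *
to(.4880,.0017,.110,80.0)
p,d=snap('wrist','wrist10'); run('wrist','wrist10')
b=cv2.resize(p[100:300,200:400],None,fx=3,fy=3,interpolation=cv2.INTER_CUBIC)
cv2.imwrite('pics/w10c.png',cv2.cvtColor(b,cv2.COLOR_RGB2BGR))
E
```

```text
t 25.25 pos [486.8   4.4 138.3] F [ 0.07  0.53 -2.38] w 33.8
yaw 80.18 tilt x.z,z.z [0.0002 0.0031]
travel units [-0.08  0.94 -0.06]
rot units [-0.029  0.031  0.002]
wrist blue all 7016 [array([453.8, 182.7]), array([121.5,  96.7]), np.float64(79.4)]
wrist blue high 3815 [array([455.1, 188.6]), array([108.8,  96.4]), np.float64(79.8)]
 orange z pct [0.0214 0.0308 0.0329 0.0335]
 tray 2551 [array([479.6,  10.5]), array([111.9, 113.7]), np.float64(76.8)]
 grip top 839 0.12355580973943672 [479.3   5.1] [array([479.7,   4.9]), array([61.5, 11. ]), np.float64(79.1)]
```

View pics/w10c.png

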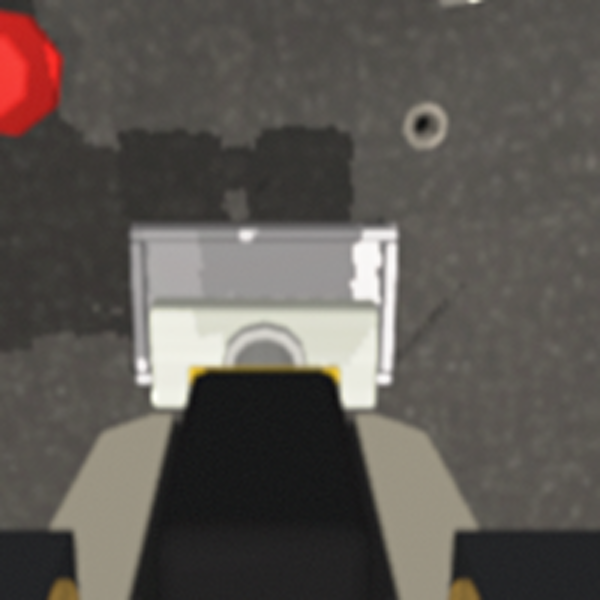

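Request:
{"method": "send_rows", "body": {"commands": [{"travel": [-0.06,0.2,-0.05],"rotation": [-0.03,0.02,0]},{"travel": [0,0.6,0],"rotation": [0,0,0]},{"travel": [0,0.4,0],"rotation": [0,0,0]},{"travel": [0,0,0],"rotation": [0,0,0]},{"travel": [0,0,0],"rotation": [0,0,0]}]}}

```text
time_s: 25.92
ee_pos: [0.4881, 0.002, 0.0998]
tool_rot: [-1.287, -1.081, 1.08]
force: [0.1, -0.3, -3.0]
width: 0.364
```

```bash
python3 - <<'E'
from meas import *
to(.4880,.002,.0915,80.0)
p,d=snap('wrist','wrist11');q,_=snap('scene','scene11')
b=cv2.resize(p[100:300,200:400],None,fx=2.8,fy=2.8,interpolation=cv2.INTER_CUBIC)
a=cv2.resize(q[200:270,270:360],None,fx=6,fy=6,interpolation=cv2.INTER_CUBIC)
cv2.imwrite('pics/w11c.png',cv2.cvtColor(b,cv2.COLOR_RGB2BGR));cv2.imwrite('pics/s11c.png',cv2.cvtColor(a,cv2.COLOR_RGB2BGR))
E
```

```text
t 25.925 pos [488.1   2.   99.8] F [ 0.12 -0.32 -2.98] w 33.8
yaw 80.03 tilt x.z,z.z [ 0.0002 -0.0006]
travel units [0.   0.28 0.  ]
rot units [0.005 0.005 0.002]
```

View pics/w11c.png

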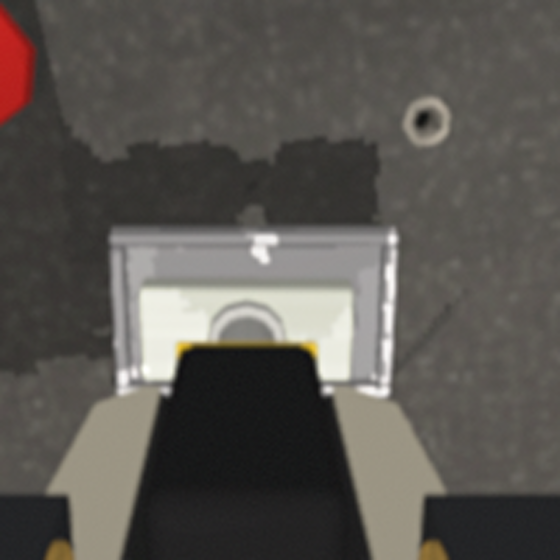

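View pics/s11c.png

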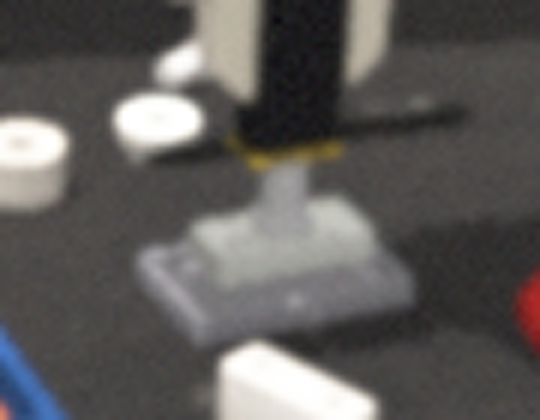

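Request:
{"method": "send_rows", "body": {"commands": [{"travel": [0.04,0.1,0],"rotation": [0,0,0]},{"travel": [0,0.06,0],"rotation": [0,0,0]},{"travel": [0,0.04,0],"rotation": [0,0,0]}]}}

```text
time_s: 26.4
ee_pos: [0.4893, 0.0032, 0.0947]
tool_rot: [-1.289, -1.082, 1.079]
force: [0.3, -0.3, -2.7]
width: 0.366
```

Request:
{"method": "send_rows", "body": {"commands": [{"travel": [0,0.03,0],"rotation": [0,0,0]}]}}

```text
time_s: 26.52
ee_pos: [0.4893, 0.0032, 0.0938]
tool_rot: [-1.289, -1.082, 1.079]
force: [0.4, 0.8, -2.5]
width: 0.362
```

Request:
{"method": "send_rows", "body": {"commands": [{"travel": [0,0.02,0],"rotation": [0,0,0]}]}}

```text
time_s: 26.65
ee_pos: [0.4893, 0.0032, 0.0932]
tool_rot: [-1.289, -1.082, 1.079]
force: [-0.0, 0.7, -1.9]
width: 0.362
```

Request:
{"method": "send_rows", "body": {"commands": [{"travel": [0,0.02,0],"rotation": [0,0,0]}]}}

```text
time_s: 26.78
ee_pos: [0.4893, 0.0032, 0.0926]
tool_rot: [-1.289, -1.082, 1.079]
force: [0.1, 0.1, -3.3]
width: 0.359
```

Request:
{"method": "send_rows", "body": {"commands": [{"travel": [0,0.02,0],"rotation": [0,0,0]},{"travel": [0,0.02,0],"rotation": [0,0,0]}]}}

```text
time_s: 27.02
ee_pos: [0.4894, 0.0032, 0.0913]
tool_rot: [-1.289, -1.082, 1.078]
force: [0.5, 0.3, -2.6]
width: 0.362
```

Request:
{"method": "send_rows", "body": {"commands": [{"travel": [0,0.02,0],"rotation": [0,0,0]}]}}

```text
time_s: 27.15
ee_pos: [0.4894, 0.0032, 0.0908]
tool_rot: [-1.289, -1.083, 1.078]
force: [-0.8, 0.8, 2.5]
width: 0.36
```

Request:
{"method": "send_rows", "body": {"commands": [{"travel": [0,0.015,0],"rotation": [0,0,0]}]}}

```text
time_s: 27.28
ee_pos: [0.4895, 0.0032, 0.0907]
tool_rot: [-1.289, -1.083, 1.078]
force: [-3.2, 1.0, 5.4]
width: 0.365
```

Request:
{"method": "send_rows", "body": {"commands": [{"travel": [0,0,0],"rotation": [0,0,0]},{"travel": [0,0,0],"rotation": [0,0,0]}], "force": 10}}

```text
time_s: 27.52
ee_pos: [0.4896, 0.0032, 0.0908]
tool_rot: [-1.289, -1.083, 1.078]
force: [-0.5, 1.1, -1.0]
width: 0.367
```

Request:
{"method": "send_rows", "body": {"commands": [{"travel": [0,0,0],"rotation": [0,0,0]},{"travel": [0,0,0],"rotation": [0,0,0]},{"travel": [0,0,0],"rotation": [0,0,0]},{"travel": [0,0,0],"rotation": [0,0,0]}], "hand": 0.3}}

```text
time_s: 28.02
ee_pos: [0.4904, 0.0031, 0.0913]
tool_rot: [-1.29, -1.084, 1.077]
force: [0.2, 0.2, -0.1]
width: 0.696
```

```bash
python3 - <<'E'
from meas import *
to(.4880,.002,.2,80.0)
p,d=snap('wrist','wrist12');q,_=snap('scene','scene12')
b=cv2.resize(p[100:300,200:400],None,fx=2.5,fy=2.5,interpolation=cv2.INTER_CUBIC)
cv2.imwrite('pics/w12c.png',cv2.cvtColor(b,cv2.COLOR_RGB2BGR))
E
```

```text
t 28.025 pos [490.4   3.1  91.3] F [ 0.19  0.19 -0.09] w 64.7
yaw 80.03 tilt x.z,z.z [ 0.0005 -0.0054]
travel units [-0.05 -3.62  0.05]
rot units [0.051 0.006 0.005]
```

View pics/w12c.png

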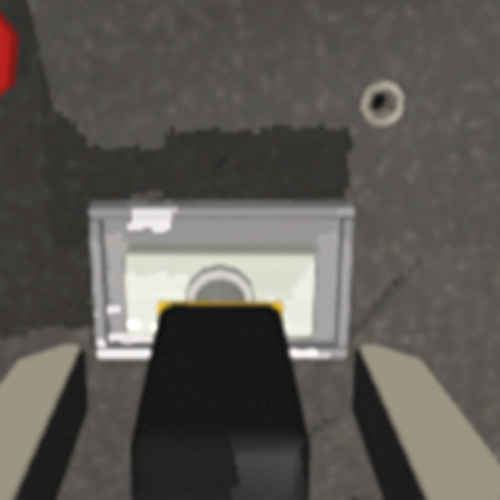

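The tamper stands in the tray and the fingers are clear on both sides. I'll rise straight up.

Request:
{"method": "send_rows", "body": {"commands": [{"travel": [0,-0.4,0],"rotation": [0,0,0]},{"travel": [0,-0.8,0],"rotation": [0,0,0]},{"travel": [0,-0.9,0],"rotation": [0,0,0]},{"travel": [0,-0.9,0],"rotation": [0,0,0]},{"travel": [0,-0.9,0],"rotation": [0,0,0]},{"travel": [0,-0.9,0],"rotation": [0,0,0]},{"travel": [0,-0.5,0],"rotation": [0,0,0]},{"travel": [0,0,0],"rotation": [0,0,0]},{"travel": [0,0,0],"rotation": [0,0,0]}]}}

```text
time_s: 29.25
ee_pos: [0.4892, 0.0032, 0.2598]
tool_rot: [-1.292, -1.085, 1.077]
force: [-1.3, -0.5, -0.4]
width: 0.699
```

```bash
python3 - <<'E'
from meas import *
to(.4880,.002,.2,80.0)
p,d=snap('wrist','wrist13');q,_=snap('scene','scene13'); snap('top','top13')
P,C=run('wrist','wrist13')
hsv=cv2.cvtColor(p,cv2.COLOR_RGB2HSV); m=(cv2.inRange(hsv,(4,110,60),(22,255,255))>0)&(C[...,2]<.1)&(C[...,2]>.0)
n,l,qq,c=cv2.connectedComponentsWithStats(m.astype(np.uint8))
for i in range(1,n):
    if qq[i,4]>40: print(c[i].round(),qq[i,4],np.round(np.percentile(C[l==i][:,2],[50,90,97])*1000,1))
cv2.imwrite('pics/w13c.png',cv2.cvtColor(cv2.resize(p[60:260,200:520],None,fx=2.4,fy=2.4,interpolation=cv2.INTER_CUBIC),cv2.COLOR_RGB2BGR))
cv2.imwrite('pics/s13c.png',cv2.cvtColor(cv2.resize(q[180:310,190:440],None,fx=3.2,fy=3.2,interpolation=cv2.INTER_CUBIC),cv2.COLOR_RGB2BGR))
E
```

```text
t 29.25 pos [489.2   3.2 259.8] F [-1.26 -0.54 -0.42] w 65.0
yaw 80.04 tilt x.z,z.z [ 0.0007 -0.0075]
travel units [-0.05  1.99  0.05]
rot units [0.071 0.006 0.007]
wrist blue all 4297 [array([455.4, 190.8]), array([127.4,  97.2]), np.float64(79.5)]
wrist blue high 2610 [array([456.4, 194.5]), array([119.2,  96.5]), np.float64(79.3)]
 orange z pct [0.022  0.0309 0.033  0.0337]
 tray 1905 [array([471.3,  13. ]), array([97.7, 90.1]), np.float64(80.0)]
 grip top 657 0.11906429606249841 [488.8   2.6] [array([488.5,   2.6]), array([33.1, 20.7]), np.float64(80.0)]
[441. 106.] 1917 [31.1 33.  33.6]
[436. 141.] 1797 [30.8 33.  33.7]
```

View pics/w13c.png

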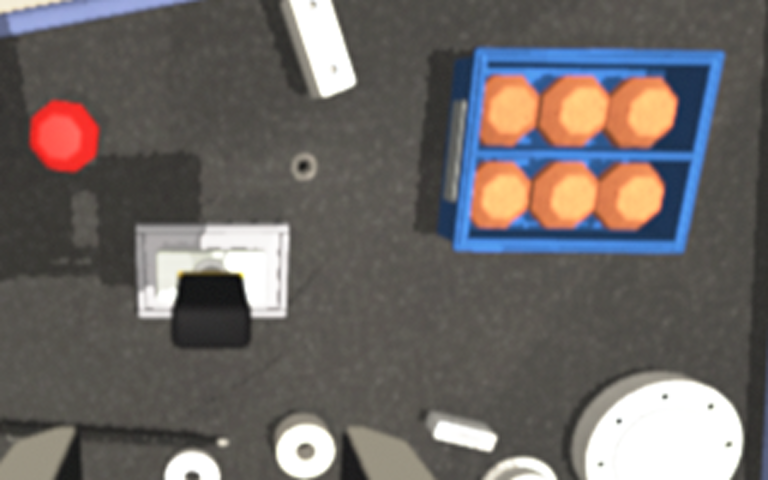

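View pics/s13c.png

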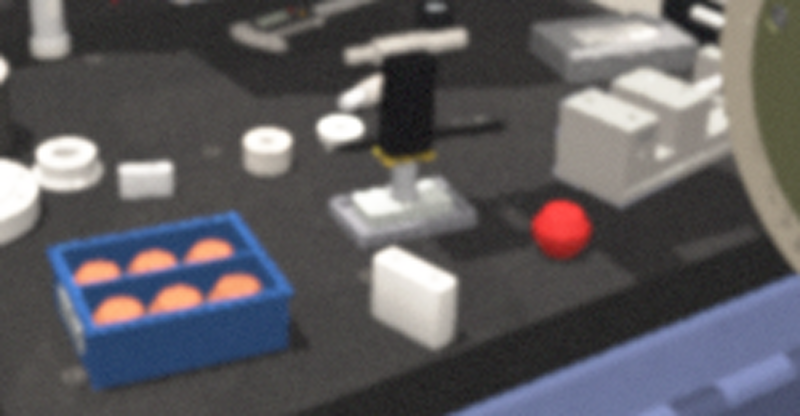

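All six chunk tops read about 33 mm, the tamper is upright in its tray with its grip top at 119 mm, and the bystanders have not moved. Handing in.

```bash
python3 -c "
from rig import finish_job
print(finish_job())"
```

```text
the job is handed in; nothing more can be done
None
```

I levelled both rows with the tamper, near cell first and then far, stood it back in its rest, let go and handed the job in at about 29 s.

**Lean force:** On the near row I read about 12.5–14 N for roughly 2 s, after a lighter stretch at 9–11 N. On the far row I read about 11–13 N for roughly 2 s. These are net of the tamper's weight. The highest value I saw was 14 N, but I only read the force at the end of each move call, so brief peaks between readings were not seen. The 3–10 N needed to push down each proud chunk never showed for the same reason; the pictures and the depth readings showed that they dropped.

**Last checks:**
- **Chunks:** both rows measured level, with the highest points in each cell at about 33 mm. The expected height is 32 mm, within the depth noise.
- **Tamper:** it stood upright in the tray, grip top at 119 mm, within 2 mm of where it started, with the gripper well clear above it.
- **Surroundings:** the parts around looked unmoved, including the red look-alike.

**Disagreements:** camera and arm positions differed sideways by about 2–3 mm, which I allowed for when centring the foot. While pressing, the tool tilted by up to 0.3° and I corrected it.

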